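Scoop core slugs into the weighing bowl

ROBOT

A 6-joint arm with a two-finger parallel gripper is mounted at the origin on the work surface. World frame = base frame: x ahead of the robot, y to its left, z up, the work surface at z = 0. Lengths are in m, angles in rad, forces in N, time in s.
With the tool pointing down it reaches from about 0.325 to 0.775 m from the base axis. Payload 5.5 kg.
Tool frame: the origin (TCP) lies at the very end of the fingers, on their centre line; the grasp point (between the pads) lies 19 mm behind it (arm.pinch_z is the distance from the TCP to the grasp point, in m); z points along the fingers, y is the line along which they close (so a half turn about z gives the same grasp; the last joint's range is limited). The gripper opens to 88 mm and grips with 3 to 60 N. Pads are 20 mm wide; open, the fingers measure 115 mm over their backs; the gripper's body (75 mm by 178 mm) begins 61 mm behind the grasp point.
Start: joints at [1.288, 0.091, 1.231, -0, 1.82, -0.057], TCP at [0.134, 0.585, 0.223] pointing down, gripper open.
Joint ranges: [-2.87, 2.87], [-0.86, 2.18], [0.17, 2.46], [-1.51, 4.65], [0.06, 2.69], [-2.65, 2.65]. Speed limits (rad/s): [2.57, 2.57, 3.01, 3.14, 3.14, 3.14].

INTERFACE

Orientations are given as a rotation vector (axis times angle).
In Python, from station import sensors, eyes, hand_in, arm gives the robot as it stands.
- The arm moves only by the tool jog_arm, never from a script. Its argument "moves" is a list of rows, each a list of 3 entries, a list of its own where there are three numbers: the opening, from 0 (shut) to 1 (fully open), then the shift along the tool's x, y, z in units of 0.025 m (1.0 is 0.025 m), then the turn about the tool's z in units of 0.1 rad (1.0 is 0.1 rad). In form: [[grip, [tx, ty, tz], yaw], ...]. A call has 1 to 20 rows; each row shifts and turns the commanded pose from where the row before left it, along the tool's axes as they then stand; what a row does not reach is not made up. A row lasts 1/10 s, in which the tool goes at most 50 mm and 8.59 degrees, less where a joint would pass 70% of its speed; a pose out of reach is approached as far as the arm can. A call with a number of a shift or a turn outside -1 to 1 is refused whole. A call with a gripper value outside its range is refused whole. The fingers move at their own pace and stop on an object; the grip force is fixed at half the most. Time passes only in rows, so rows that do not move let the fingers close. It gives the time, the measured TCP pose, the force, the opening and the grip force at its end, in the units of the state.
- sensors.state(): the state, without advancing time (a new reading comes with each control period).
- eyes.grab_frame(name): name is "scene" or "top" or "wrist"; returns the picture (420x560x3 uint8, blue, green, red); there is no depth.
- eyes.camera_info(name): a dict with "fx", "fy", "cx", "cy" (pixels), "R" (3x3) and "t" (3): a world point X has camera coordinates R X + t; the wrist camera has in their place "tool_from_camera" (4x4, takes a point from camera to tool coordinates, whose origin is the TCP and whose axes are the flange's). Camera axes: x right, y down, z forward; pixel columns grow to the right and rows downward; lengths in m; the calibration is good to about 2 mm. A picture is of the moment at which its call begins: read the wrist's pose just before it. camera_info takes no time and is no camera call.
- hand_in(): hands the job in; it is judged then, once.
The state is a dict: "time": time; "joints": joint angles; "dq": joint speeds; "joint_efforts": joint torques, N m; "eef_pos": TCP position; "ee_rot": TCP orientation; "ft_force": force on the tool from outside, world axes, zero at the start; "moment": the same for the moment, N m; "finger_gap": opening from 0.0 (shut) to 1.0 (fully open); "gripper_force": force on a finger pad.
Only numpy, scipy, OpenCV 4.12 (cv2) and the standard library are available. Lean on these libraries where they do the work, as an engineer would, in place of code of your own. Each camera call takes 0.05 s, during which the arm holds its last target. There are 200 camera calls.

TASK

Pick up the scoop, scoop core slugs out of the green parts tray and tip at least three of them into the bowl of the bench scale; move the slugs with the scoop only, never with the gripper. Leave every slug either in the bowl or in the tray, with none spilt, and set the scoop back down on the rubber mat, standing on its flat bottom. Leave the wire spool, the motor housing and the screwdriver where they are.

Things in the scene. Friction and masses are not known exactly. Their poses are not given: they have to be found in the camera images.
- tray: green parts tray, fixed, open on top, 250 x 146 x 40 mm outside, walls and floor 5 mm thick, a 6 mm rim. Origin under its centre, on the bench; x along its length (about away from the robot), z up. The inside floor is flat from x = -120 to +104 mm and 136 mm wide; at the +x end the wall's inner face slopes steeply from (104, z 5) to (120, z 40) mm. Slugs start between x = -12 and +98 mm
- slug0: one of six identical dark polished steel core slugs, a stubby pill (a cylinder with round ends) 18 mm in diameter, 26 mm long over the ends, 30 g, lying loose in the tray; it can roll. Origin at its centre, x along its length
- slug1: another core slug, same as slug0; origin at its centre
- slug2: another core slug, same as slug0; origin at its centre
- slug3: another core slug, same as slug0; origin at its centre
- slug4: another core slug, same as slug0; origin at its centre
- slug5: another core slug, same as slug0; origin at its centre
- scoop: loose steel scoop, 160 g, on the mat. Flat-bottomed pan 85 mm long (x), 80 mm wide (y), floor 2 mm, walls 2.5 mm, open at the front (+x, the mouth); back wall 30 mm high; side walls 30 mm high in the rear 50 mm, 16 mm for 10 mm more, none along the front 25 mm. The handle with black grip rises from the back wall, leaning 25 degrees from z towards -x. Origin: centre of the pan's underside, z up
- scoop_grip (a point): where to hold the scoop: on the axis of the black grip, 79 mm behind (-x) and 88 mm above the scoop's origin. The grip is 80 mm long along the leaning handle (this point is 38 mm below its top end), 14 mm thick front to back (close the fingers across this) and 30 mm wide along the scoop's y. Axes as the scoop's
- scoop_lip (a point): the middle of the scoop's front lip, on its underside, 42.5 mm ahead (+x) of the scoop's origin
- mat: black rubber mat fixed to the bench, 200 x 140 x 4 mm, where the scoop stands. Origin under its centre; x along its length, z up
- scale: white bench scale, fixed to the bench, 190 x 150 mm, its top 35 mm above the bench, carrying a round steel weighing bowl. Origin on the bench under the bowl's centre; the scale's body reaches 110 mm to its -x side (with the display) and 80 mm to +x
- bowl_in (a point): centre of the weighing bowl's inner floor, 42 mm above the bench. The bowl is fixed to the scale, open on top; inside about 104 mm across at the floor, widening to about 148 mm at the rim, which is 46 mm above this point; wall 3 mm
- spool: bystander: copper wire spool, 70 mm across and 60 mm high, loose, upright; origin under its centre
- housing: bystander: aluminium motor housing, 72 mm across and 100 mm high with its shaft, loose, upright; origin under its centre
- driver: bystander: screwdriver with a black handle, 200 mm long, 26 mm thick, loose, lying; origin under its middle, x along it
There are look-alikes about, which are no part of the job. What is shaped like the scoop but yellow is not meant.

How it is judged:
At the end, for the whole second after the job is handed in: At least three slugs lie in the weighing bowl, all others in the bowl or tray; the scoop stands on its flat bottom on the mat (origin within 90 mm along and 60 mm across of its centre, tilt under 0.12 rad, at most 6 mm above it); slugs and scoop at rest (under 0.03 m/s) ((((horizontal distance between slug0 and bowl_in below 0.074 m and z of slug0 in the frame of bowl_in between 0 and 0.045 m) and (horizontal distance between slug1 and bowl_in below 0.074 m and z of slug1 in the frame of bowl_in between 0 and 0.045 m) and ((horizontal distance between slug2 and bowl_in below 0.074 m and z of slug2 in the frame of bowl_in between 0 and 0.045 m) or (horizontal distance between slug3 and bowl_in below 0.074 m and z of slug3 in the frame of bowl_in between 0 and 0.045 m) or (horizontal distance between slug4 and bowl_in below 0.074 m and z of slug4 in the frame of bowl_in between 0 and 0.045 m) or (horizontal distance between slug5 and bowl_in below 0.074 m and z of slug5 in the frame of bowl_in between 0 and 0.045 m))) or (((horizontal distance between slug0 and bowl_in below 0.074 m and z of slug0 in the frame of bowl_in between 0 and 0.045 m) or (horizontal distance between slug1 and bowl_in below 0.074 m and z of slug1 in the frame of bowl_in between 0 and 0.045 m)) and (horizontal distance between slug2 and bowl_in below 0.074 m and z of slug2 in the frame of bowl_in between 0 and 0.045 m) and ((horizontal distance between slug3 and bowl_in below 0.074 m and z of slug3 in the frame of bowl_in between 0 and 0.045 m) or (horizontal distance between slug4 and bowl_in below 0.074 m and z of slug4 in the frame of bowl_in between 0 and 0.045 m) or (horizontal distance between slug5 and bowl_in below 0.074 m and z of slug5 in the frame of bowl_in between 0 and 0.045 m))) or (((horizontal distance between slug0 and bowl_in below 0.074 m and z of slug0 in the frame of bowl_in between 0 and 0.045 m) or (horizontal distance between slug1 and bowl_in below 0.074 m and z of slug1 in the frame of bowl_in between 0 and 0.045 m) or (horizontal distance between slug2 and bowl_in below 0.074 m and z of slug2 in the frame of bowl_in between 0 and 0.045 m)) and (horizontal distance between slug3 and bowl_in below 0.074 m and z of slug3 in the frame of bowl_in between 0 and 0.045 m) and ((horizontal distance between slug4 and bowl_in below 0.074 m and z of slug4 in the frame of bowl_in between 0 and 0.045 m) or (horizontal distance between slug5 and bowl_in below 0.074 m and z of slug5 in the frame of bowl_in between 0 and 0.045 m))) or (((horizontal distance between slug0 and bowl_in below 0.074 m and z of slug0 in the frame of bowl_in between 0 and 0.045 m) or (horizontal distance between slug1 and bowl_in below 0.074 m and z of slug1 in the frame of bowl_in between 0 and 0.045 m) or (horizontal distance between slug2 and bowl_in below 0.074 m and z of slug2 in the frame of bowl_in between 0 and 0.045 m) or (horizontal distance between slug3 and bowl_in below 0.074 m and z of slug3 in the frame of bowl_in between 0 and 0.045 m)) and (horizontal distance between slug4 and bowl_in below 0.074 m and z of slug4 in the frame of bowl_in between 0 and 0.045 m) and (horizontal distance between slug5 and bowl_in below 0.074 m and z of slug5 in the frame of bowl_in between 0 and 0.045 m))) and ((horizontal distance between slug0 and bowl_in below 0.074 m and z of slug0 in the frame of bowl_in between 0 and 0.045 m) or (x of slug0 in the frame of tray between -0.12 and 0.12 m and y of slug0 in the frame of tray between -0.07 and 0.07 m and z of slug0 in the frame of tray between 0.005 and 0.04 m)) and ((horizontal distance between slug1 and bowl_in below 0.074 m and z of slug1 in the frame of bowl_in between 0 and 0.045 m) or (x of slug1 in the frame of tray between -0.12 and 0.12 m and y of slug1 in the frame of tray between -0.07 and 0.07 m and z of slug1 in the frame of tray between 0.005 and 0.04 m)) and ((horizontal distance between slug2 and bowl_in below 0.074 m and z of slug2 in the frame of bowl_in between 0 and 0.045 m) or (x of slug2 in the frame of tray between -0.12 and 0.12 m and y of slug2 in the frame of tray between -0.07 and 0.07 m and z of slug2 in the frame of tray between 0.005 and 0.04 m)) and ((horizontal distance between slug3 and bowl_in below 0.074 m and z of slug3 in the frame of bowl_in between 0 and 0.045 m) or (x of slug3 in the frame of tray between -0.12 and 0.12 m and y of slug3 in the frame of tray between -0.07 and 0.07 m and z of slug3 in the frame of tray between 0.005 and 0.04 m)) and ((horizontal distance between slug4 and bowl_in below 0.074 m and z of slug4 in the frame of bowl_in between 0 and 0.045 m) or (x of slug4 in the frame of tray between -0.12 and 0.12 m and y of slug4 in the frame of tray between -0.07 and 0.07 m and z of slug4 in the frame of tray between 0.005 and 0.04 m)) and ((horizontal distance between slug5 and bowl_in below 0.074 m and z of slug5 in the frame of bowl_in between 0 and 0.045 m) or (x of slug5 in the frame of tray between -0.12 and 0.12 m and y of slug5 in the frame of tray between -0.07 and 0.07 m and z of slug5 in the frame of tray between 0.005 and 0.04 m)) and linear speed of each of slug0, slug1, slug2, slug3, slug4, slug5, scoop below 0.03 m/s and x of scoop in the frame of mat between -0.09 and 0.09 m and y of scoop in the frame of mat between -0.06 and 0.06 m and z of scoop in the frame of mat between 0 and 0.01 m and angle between scoop's own z axis and vertical below 0.12 rad); the robot touches nothing.
It fails at once if the gripper or the arm touches a slug (more than 0.5 N) ((contact force between the fingers and slug0 above 0.5 N or contact force between the fingers and slug1 above 0.5 N or contact force between the fingers and slug2 above 0.5 N or contact force between the fingers and slug3 above 0.5 N or contact force between the fingers and slug4 above 0.5 N or contact force between the fingers and slug5 above 0.5 N) or (contact force between the arm and slug0 above 0.5 N or contact force between the arm and slug1 above 0.5 N or contact force between the arm and slug2 above 0.5 N or contact force between the arm and slug3 above 0.5 N or contact force between the arm and slug4 above 0.5 N or contact force between the arm and slug5 above 0.5 N)).
It fails at once if the spool of copper wire is moved by more than 20 mm (distance of spool from where it was at the start of the episode above 0.02 m).
It fails at once if the aluminium motor housing is moved by more than 20 mm (distance of housing from where it was at the start of the episode above 0.02 m).
It fails at once if the screwdriver is moved by more than 20 mm (distance of driver from where it was at the start of the episode above 0.02 m).
It also fails if it takes over 72 s, if anything falls off the work surface, if the arm or the gripper's body presses on something with over 40 N, if the wrist force passes 120 N, or if a joint passes its speed limit or range.

## Working session

There is one attempt and no reset: what is moved stays moved. The work goes in short steps, Python scripts to look and compute and a tool call to move; the robot and the scene stay as the last step left them, time stands still between calls to the robot, and variables do not carry over. Pictures are saved under pics/ and viewed, at most 10 in all, crops included, and the job is handed in when it is done.

Besides the shell and the picture viewer there is one more tool, called as name([rows], argument=value, ...), one row to a line, values as JSON. jog_arm: Moves the arm, as the interface text tells. Its arguments: {"type":"object","properties":{"moves":{"type":"array"}},"required":["moves"]}

```bash
ls; mkdir -p pics; cat > h.py <<'E'
import numpy as np, cv2
from station import sensors, eyes, arm
from scipy.spatial.transform import Rotation as Rn
def ray(name,u,v,z):
    c=eyes.camera_info(name); R=np.array(c['R']);t=np.array(c['t'])
    d=R.T@np.array([(u-c['cx'])/c['fx'],(v-c['cy'])/c['fy'],1]); o=-R.T@t
    return o+d*(z-o[2])/d[2]
def proj(name,X):
    c=eyes.camera_info(name); p=np.array(c['R'])@np.array(X)+np.array(c['t'])
    return np.array([c['fx']*p[0]/p[2]+c['cx'],c['fy']*p[1]/p[2]+c['cy']])
E
python3 - <<'E'
from h import *
for n in('scene','top'):
    f=eyes.grab_frame(n);cv2.imwrite(f'pics/{n}0.png',f)
    c=eyes.camera_info(n);print(n,c['fx'],-np.array(c['R']).T@np.array(c['t']),np.array(c['R']).round(3).tolist())
print(sensors.state(), eyes.camera_info('wrist'), arm)
E
```

```text
pics
scene 503.6060348360778 [ 1.25678807 -0.26295998  1.06291917] [[0.219, 0.976, -0.001], [0.759, -0.171, -0.629], [-0.614, 0.137, -0.778]]
top 422.550361860821 [ 0.36791644 -0.06587586  1.08404371] [[0.0, -1.0, 0.019], [-0.993, -0.003, -0.115], [0.115, -0.019, -0.993]]
{'time': 0.1, 'joints': array([ 1.28830696e+00,  9.17943343e-02,  1.23174358e+00, -1.10297616e-05,
        1.81980340e+00, -5.67035501e-02]), 'dq': array([ 0.00092547, -0.00211624, -0.00264317, -0.000573  , -0.00166297,
        0.00208341]), 'joint_efforts': array([ 3.12457902e-03, -4.47851086e+01, -4.07574213e+01,  7.02047884e-02,
        2.83012079e-02, -1.36597068e-04]), 'eef_pos': array([0.13425778, 0.58451766, 0.22162587]), 'ee_rot': array([-3.53882695e-01, -3.12130997e+00,  2.70996587e-03]), 'ft_force': array([-0.78696029,  0.2688688 , -0.65115205]), 'moment': array([ 0.00425746, -0.00939527, -0.01221713]), 'gripper_force': 0.0, 'finger_gap': 0.9948372823465116} {'fx': 340.41002789792344, 'fy': 340.41002789792344, 'cx': 275.7965636044269, 'cy': 204.4747265844491, 'tool_from_camera': array([[ 1.10064504e-04, -9.60125886e-01, -2.79568007e-01,
         7.81573130e-02],
       [ 9.99999988e-01,  7.48760854e-05,  1.36546506e-04,
        -9.88608373e-04],
       [-1.10168877e-04, -2.79568019e-01,  9.60125883e-01,
        -1.62134327e-01],
       [ 0.00000000e+00,  0.00000000e+00,  0.00000000e+00,
         1.00000000e+00]])} <Robot object at 0x7fe8c9f50050>
```

View pics/top0.png

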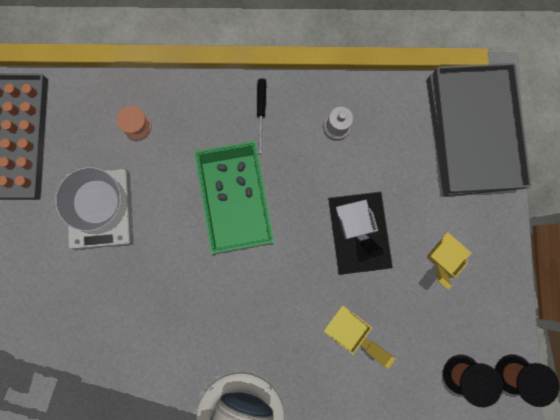

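View pics/scene0.png

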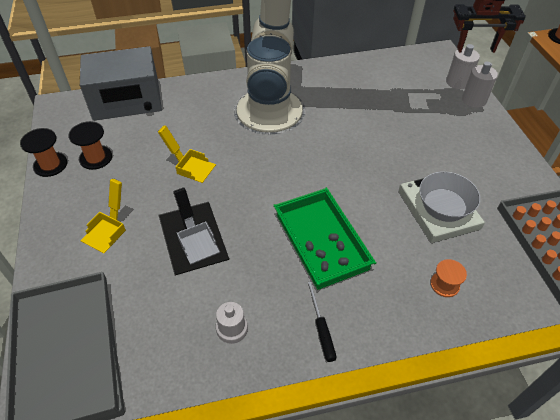

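The top view shows three scoop-shaped things: steel at (358,220) on the black mat, and yellow ones at (450,255) and (348,330). The steel one fits, because it is not yellow and stands on the mat. The tray is at (235,198) with the slugs in its upper half, and the bowl is at (90,200).

```bash
python3 - <<'E'
from h import *
f=cv2.imread('pics/top0.png'); s=cv2.imread('pics/scene0.png')
hsv=cv2.cvtColor(f,cv2.COLOR_BGR2HSV)
g=cv2.inRange(hsv,(45,120,50),(80,255,255))
cs,_=cv2.findContours(g,cv2.RETR_EXTERNAL,cv2.CHAIN_APPROX_NONE);c=max(cs,key=cv2.contourArea)
box=cv2.boxPoints(cv2.minAreaRect(c))
P=np.array([ray('top',*p,0.037) for p in box]);print('tray',P.round(4).tolist(),P.mean(0))
e=[np.linalg.norm(P[i]-P[i-1]) for i in range(4)];print(e)
m=np.zeros_like(g);cv2.drawContours(m,[c],-1,255,-1)
d=cv2.bitwise_and(m,cv2.inRange(hsv,(0,0,0),(180,110,110)))
n,_,st,ce=cv2.connectedComponentsWithStats(d)
for i in range(1,n):
    if st[i,4]>15: print('slug',st[i,4],ce[i].round(1),ray('top',*ce[i],0.014).round(4))
# mat: dark
d=cv2.inRange(hsv,(0,0,0),(180,255,45)); d[:180]=0;d[290:]=0;d[:,:320]=0;d[:,400:]=0
d=cv2.morphologyEx(d,cv2.MORPH_CLOSE,np.ones((25,25)))
cs,_=cv2.findContours(d,cv2.RETR_EXTERNAL,cv2.CHAIN_APPROX_NONE);c=max(cs,key=cv2.contourArea)
box=cv2.boxPoints(cv2.minAreaRect(c));P=np.array([ray('top',*p,0.004) for p in box]);print('mat',P.round(4).tolist(),P.mean(0),[np.linalg.norm(P[i]-P[i-1]).round(3) for i in range(4)])
a=cv2.resize(f[175:285,315:405],None,fx=5,fy=5,interpolation=cv2.INTER_CUBIC)[:550,:400]
a=cv2.resize(f[180:280,320:400],None,fx=5,fy=5,interpolation=cv2.INTER_CUBIC)
b=cv2.resize(s[180:280,155:235],None,fx=5,fy=5,interpolation=cv2.INTER_CUBIC)
cv2.imwrite('pics/crop1.png',np.hstack([a,b]))
E
```

```text
tray [[0.6537, 0.1219, 0.037], [0.6827, -0.0311, 0.037], [0.4264, -0.0771, 0.037], [0.3996, 0.0722, 0.037]] [0.54057924 0.02146849 0.037     ]
[np.float64(0.2589002195974347), np.float64(0.15578047814180243), np.float64(0.26038439312080014), np.float64(0.15166841841119802)]
slug 59 [240.7 166. ] [0.6228 0.0049 0.014 ]
slug 61 [221.5 167. ] [0.6198 0.0543 0.014 ]
slug 61 [240.3 180. ] [0.586  0.0054 0.014 ]
slug 55 [218.7 185.2] [0.5722 0.0605 0.014 ]
slug 59 [248.4 191.6] [ 0.5559 -0.0155  0.014 ]
slug 60 [221.9 196.4] [0.5431 0.0521 0.014 ]
mat [[0.5411, -0.2225, 0.004], [0.5603, -0.3603, 0.004], [0.364, -0.3811, 0.004], [0.346, -0.246, 0.004]] [ 0.45287424 -0.30245486  0.004     ] [np.float64(0.196), np.float64(0.139), np.float64(0.197), np.float64(0.136)]
```

View pics/crop1.png

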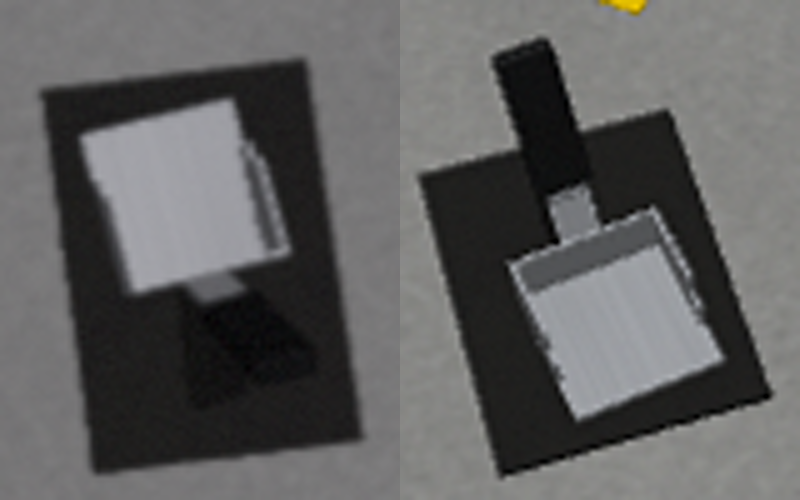

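The crop shows the steel scoop, with its lip at crop (80,135)-(235,98) in the top view and (575,422)-(725,360) in the scene view. The black handle points towards the robot. The steel one is confirmed as the target.

```bash
python3 - <<'E'
from h import *
A=[ray('top',320+u/5,180+v/5,.006) for u,v in((80,135),(235,98))]
B=[ray('scene',155+u/5,180+v/5,.006) for u,v in((175,422),(325,360))]
for n,(l,r) in(('top',A),('scene',[B[1],B[0]])):
    m=(l+r)/2; w=np.linalg.norm(l-r); d=(l-r)/w; yaw=np.arctan2(-d[0],d[1])
    print(n,l.round(4),r.round(4),'w',w.round(4),'yaw',yaw.round(3)); R=np.array([[np.cos(yaw),-np.sin(yaw)],[np.sin(yaw),np.cos(yaw)]])
    print(' origin',(m[:2]+R@[-.0425,0]).round(4),'grip',(m[:2]+R@[-.1215,0]).round(4),'griptop',(m[:2]+R@[-.1375,0]).round(4))
    O=m[:2]+R@[-.0425,0]
print('griptop scene',ray('scene',179.2,189.6,.126).round(4),'griptop top', ray('top',380,252,.126).round(4))
f=cv2.imread('pics/top0.png')
g=cv2.cvtColor(f,cv2.COLOR_BGR2GRAY)
print('circ top',cv2.HoughCircles(cv2.medianBlur(g,3)[150:260,40:150],cv2.HOUGH_GRADIENT,1,40,param1=100,param2=20,minRadius=25,maxRadius=40))
s=cv2.cvtColor(cv2.imread('pics/scene0.png'),cv2.COLOR_BGR2GRAY)
# bowl rim, by eye: top left/right/top/bottom extremes
print('bowl top rim ctr',ray('top',91.5,202,.088).round(4),'L/R',ray('top',56,200,.088).round(4),ray('top',126,200,.088).round(4))
print('bowl scene rim ctr',ray('scene',448.5,194,.088).round(4),ray('scene',418,194,.088).round(4),ray('scene',479,194,.088).round(4))
for n in('top','scene'): print(proj(n,[.53,.34,.042]))
print('spool',ray('top',133,125,.03),'housing',ray('top',340,123,.05))
E
```

```text
top [ 0.5179 -0.2415  0.006 ] [ 0.5375 -0.3224  0.006 ] w 0.0832 yaw 0.238
 origin [ 0.4864 -0.292 ] grip [ 0.4096 -0.3106] griptop [ 0.3941 -0.3143]
scene [ 0.5204 -0.2412  0.006 ] [ 0.5409 -0.3197  0.006 ] w 0.0812 yaw 0.256
 origin [ 0.4895 -0.2912] grip [ 0.4131 -0.3112] griptop [ 0.3976 -0.3152]
griptop scene [ 0.3965 -0.314   0.126 ] griptop top [ 0.3983 -0.3206  0.126 ]
circ top [[[50.5 52.5 34.9]]]
bowl top rim ctr [0.5166 0.351  0.088 ] L/R [0.5211 0.4344 0.088 ] [0.5216 0.2703 0.088 ]
bowl scene rim ctr [0.5282 0.3555 0.088 ] [0.5111 0.2793 0.088 ] [0.5454 0.4316 0.088 ]
[103.97624946 199.42580306]
[438.64046429 206.96674865]
spool [0.7246923  0.27999075 0.03      ] housing [ 0.7268244  -0.24792783  0.05      ]
```

```bash
cat >> h.py <<'E'
import json
def pose(s=None):
    s=s or sensors.state(); R=Rn.from_rotvec(s['ee_rot']).as_matrix()
    return np.array([*s['eef_pos'],np.arctan2(R[1,0],R[0,0])]),R
def plan(wps,start=None,grip=1,v=.024,w=.1):
    """wps: list of (x,y,z,psi[,v]); prints rows of 0.1 s, rounded with feedback"""
    p=pose()[0] if start is None else np.array(start,float); rows=[]
    for wp in wps:
        vv=wp[4] if len(wp)>4 else v; T=np.array(wp[:4])
        d=T-p; n=int(np.ceil(max(np.linalg.norm(d[:3])/vv,abs(d[3])/w,1)))
        p0=p.copy()
        for k in range(1,n+1):
            g=p0+(T-p0)*k/n; e=g-p; c,s=np.cos(p[3]),np.sin(p[3])
            q=2 if k==n else 1
            t=np.round(np.clip(np.array([c*e[0]+s*e[1],s*e[0]-c*e[1],-e[2]])/.025,-1,1),q)+0.
            y=np.round(np.clip(-e[3]/.1,-1,1),q)+0.
            rows.append([grip,[float(x) for x in t],float(y)])
            t=t*.025; p=p+[c*t[0]+s*t[1],s*t[0]-c*t[1],-t[2],-y*.1]
    for i in range(0,len(rows),20): print(json.dumps(rows[i:i+20]).replace(' ',''))
    print(len(rows),'end',p.round(4))
E
python3 - <<'E'
from h import *
print(pose()[0])
plan([(.44,.25,.22,1.6),(.4115,-.311,.20,.247)])
E
```

```text
[0.13425778 0.58451766 0.22162587 2.91580405]
[[1,[-0.8,-0.5,0.0],0.7],[1,[-0.8,-0.5,0.0],0.7],[1,[-0.9,-0.5,0.0],0.7],[1,[-0.8,-0.3,0.0],0.7],[1,[-0.9,-0.3,0.0],0.7],[1,[-1.0,-0.3,0.0],0.7],[1,[-0.9,-0.1,0.0],0.6],[1,[-1.0,-0.2,0.0],0.7],[1,[-0.9,0.0,0.0],0.7],[1,[-1.0,0.0,0.0],0.7],[1,[-0.9,0.1,0.0],0.7],[1,[-1.0,0.1,0.0],0.7],[1,[-0.9,0.2,0.0],0.7],[1,[-0.9,0.3,0.0],0.7],[1,[-0.9,0.4,0.1],0.7],[1,[-0.9,0.4,0.0],0.7],[1,[-0.8,0.4,0.0],0.7],[1,[-0.8,0.5,0.0],0.7],[1,[-0.75,0.61,-0.03],0.66],[1,[-0.9,-0.1,0.0],0.6]]
[[1,[-1.0,0.0,0.1],0.5],[1,[-0.9,0.0,0.0],0.6],[1,[-0.9,0.1,0.0],0.6],[1,[-1.0,0.2,0.1],0.5],[1,[-0.9,0.1,0.0],0.6],[1,[-0.9,0.3,0.0],0.5],[1,[-0.9,0.3,0.1],0.6],[1,[-0.8,0.3,0.0],0.6],[1,[-0.9,0.4,0.0],0.5],[1,[-0.8,0.4,0.1],0.6],[1,[-0.8,0.5,0.0],0.6],[1,[-0.8,0.5,0.0],0.5],[1,[-0.7,0.6,0.1],0.6],[1,[-0.8,0.6,0.0],0.6],[1,[-0.6,0.7,0.0],0.5],[1,[-0.7,0.7,0.1],0.6],[1,[-0.6,0.7,0.0],0.5],[1,[-0.5,0.7,0.0],0.6],[1,[-0.5,0.8,0.1],0.6],[1,[-0.5,0.8,0.0],0.5]]
[[1,[-0.4,0.9,0.0],0.6],[1,[-0.4,0.8,0.1],0.6],[1,[-0.32,0.9,0.0],0.53]]
43 end [ 0.4114 -0.311   0.1999  0.2468]
```

jog_arm([
  [1, [-0.8, -0.5, 0.0], 0.7],
  [1, [-0.8, -0.5, 0.0], 0.7],
  [1, [-0.9, -0.5, 0.0], 0.7],
  [1, [-0.8, -0.3, 0.0], 0.7],
  [1, [-0.9, -0.3, 0.0], 0.7],
  [1, [-1.0, -0.3, 0.0], 0.7],
  [1, [-0.9, -0.1, 0.0], 0.6],
  [1, [-1.0, -0.2, 0.0], 0.7],
  [1, [-0.9, 0.0, 0.0], 0.7],
  [1, [-1.0, 0.0, 0.0], 0.7],
  [1, [-0.9, 0.1, 0.0], 0.7],
  [1, [-1.0, 0.1, 0.0], 0.7],
  [1, [-0.9, 0.2, 0.0], 0.7],
  [1, [-0.9, 0.3, 0.0], 0.7],
  [1, [-0.9, 0.4, 0.1], 0.7],
  [1, [-0.9, 0.4, 0.0], 0.7],
  [1, [-0.8, 0.4, 0.0], 0.7],
  [1, [-0.8, 0.5, 0.0], 0.7],
  [1, [-0.75, 0.61, -0.03], 0.66],
  [1, [-0.9, -0.1, 0.0], 0.6],
])

```text
time: 2.1
eef_pos: [0.4393, 0.2268, 0.2197]
ee_rot: [-2.259, -2.183, 0.003]
ft_force: [0.0, -0.3, 0.7]
finger_gap: 1.005
gripper_force: 0.0
```

jog_arm([
  [1, [-1.0, 0.0, 0.1], 0.5],
  [1, [-0.9, 0.0, 0.0], 0.6],
  [1, [-0.9, 0.1, 0.0], 0.6],
  [1, [-1.0, 0.2, 0.1], 0.5],
  [1, [-0.9, 0.1, 0.0], 0.6],
  [1, [-0.9, 0.3, 0.0], 0.5],
  [1, [-0.9, 0.3, 0.1], 0.6],
  [1, [-0.8, 0.3, 0.0], 0.6],
  [1, [-0.9, 0.4, 0.0], 0.5],
  [1, [-0.8, 0.4, 0.1], 0.6],
  [1, [-0.8, 0.5, 0.0], 0.6],
  [1, [-0.8, 0.5, 0.0], 0.5],
  [1, [-0.7, 0.6, 0.1], 0.6],
  [1, [-0.8, 0.6, 0.0], 0.6],
  [1, [-0.6, 0.7, 0.0], 0.5],
  [1, [-0.7, 0.7, 0.1], 0.6],
  [1, [-0.6, 0.7, 0.0], 0.5],
  [1, [-0.5, 0.7, 0.0], 0.6],
  [1, [-0.5, 0.8, 0.1], 0.6],
  [1, [-0.5, 0.8, 0.0], 0.5],
])

```text
time: 4.1
eef_pos: [0.4145, -0.2408, 0.2025]
ee_rot: [-3.072, -0.651, 0.001]
ft_force: [-0.2, 0.3, 0.3]
finger_gap: 1.0
gripper_force: 0.0
```

jog_arm([
  [1, [-0.4, 0.9, 0.0], 0.6],
  [1, [-0.4, 0.8, 0.1], 0.6],
  [1, [-0.32, 0.9, 0.0], 0.53],
  [1, [0, 0, 0], 0],
])

```text
time: 4.5
eef_pos: [0.4107, -0.3126, 0.1997]
ee_rot: [-3.118, -0.381, 0.003]
ft_force: [-0.9, -0.1, -0.4]
finger_gap: 1.002
gripper_force: 0.0
```

```bash
cat >> h.py <<'E'
def wray(u,v,z,s):
    c=eyes.camera_info('wrist'); M=np.array(c['tool_from_camera']); R=Rn.from_rotvec(s['ee_rot']).as_matrix()
    o=R@M[:3,3]+s['eef_pos']; d=R@M[:3,:3]@np.array([(u-c['cx'])/c['fx'],(v-c['cy'])/c['fy'],1])
    return o+d*(z-o[2])/d[2]
E
python3 - <<'E'
from h import *
s=sensors.state(); f=eyes.grab_frame('wrist'); cv2.imwrite('pics/w1.png',f); np.save('w1.npy',np.r_[s['eef_pos'],s['ee_rot']])
print(pose(s)[0],s['ee_rot'],s['time'])
E
```

```text
[ 0.41074554 -0.31262932  0.19968811  0.24314618] [-3.11757963e+00 -3.80890825e-01  2.76126641e-03] 4.5
```

View pics/w1.png

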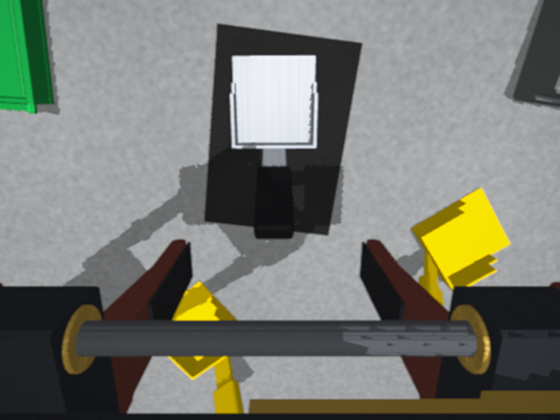

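The wrist view has the scoop square to the tool: lip at (232–315,55), black grip end at (254–294,238).

```bash
python3 - <<'E'
from h import *
a=np.load('w1.npy'); s={'eef_pos':a[:3],'ee_rot':a[3:]}; p,R=pose(s)
def tl(X): return (R.T@(X-s['eef_pos'])*1000).round(1)
l,r=wray(232,55,.006,s),wray(315.5,55,.006,s)
print('lip mm in tool',tl(l),tl(r),'world',((l+r)/2).round(4),'w',np.linalg.norm(l-r))
for z in(.120,.126,.13): print('grip end',z,tl(wray(274,238,z,s)))
f=cv2.imread('pics/w1.png'); 
print('back wall top',tl(wray(275,149,.034,s)))
E
```

```text
lip mm in tool [121.4 -42.1 193.5] [121.4  38.4 193.4] world [ 0.5278 -0.2815  0.006 ] w 0.0805359544358658
grip end 0.12 [-22.1  -1.2  79.7]
grip end 0.126 [-19.7  -1.1  73.7]
grip end 0.13 [-18.1  -1.1  69.7]
back wall top [ 34.7  -0.6 165.6]
```

jog_arm([
  [1, [0, -0.05, 0.8], 0],
  [1, [0, 0, 0.9], 0],
  [1, [0, 0, 0.9], 0],
  [1, [0, 0, 0.9], 0],
  [1, [0, 0, 0.9], 0],
  [1, [0, 0, 0.65], 0],
  [1, [0, 0, 0], 0],
  [0, [0, 0, 0], 0],
  [0, [0, 0, 0], 0],
  [0, [0, 0, 0], 0],
  [0, [0, 0, 0], 0],
  [0, [0, 0, 0], 0],
  [0, [0, 0, 0], 0],
  [0, [0, 0, 0], 0],
])

```text
time: 5.95
eef_pos: [0.4112, -0.3096, 0.0747]
ee_rot: [3.118, 0.387, 0.0]
ft_force: [0.4, -0.1, -0.0]
finger_gap: 0.402
gripper_force: 0.0
```

jog_arm([
  [0, [0, 0, 0], 0],
  [0, [0, 0, 0], 0],
  [0, [0, 0, 0], 0],
  [0, [0, 0, 0], 0],
  [0, [0, 0, 0], 0],
])

```text
time: 6.45
eef_pos: [0.4112, -0.3097, 0.0747]
ee_rot: [3.118, 0.387, -0.0]
ft_force: [-1.1, -0.5, -0.6]
finger_gap: 0.341
gripper_force: 30.0
```

jog_arm([
  [0, [0, 0, -0.2], 0],
  [0, [0, 0, -0.4], 0],
  [0, [0, 0, -0.8], 0],
  [0, [0, 0, -0.8], 0],
  [0, [0, 0, -0.8], 0],
  [0, [0, 0, -0.4], 0],
  [0, [0, 0, 0], 0],
])

```text
time: 7.15
eef_pos: [0.4119, -0.3101, 0.1618]
ee_rot: [3.115, 0.386, 0.004]
ft_force: [-0.7, -0.3, -2.5]
finger_gap: 0.342
gripper_force: 30.0
```

```bash
python3 - <<'E'
from h import *
s=sensors.state(); f=eyes.grab_frame('wrist'); g=eyes.grab_frame('scene')
np.save('w2.npy',np.r_[s['eef_pos'],s['ee_rot']]); print(pose(s)[0],s['finger_gap'],s['gripper_force'])
cv2.imwrite('pics/w2.png',np.hstack([f[:,80:480],cv2.resize(g[110:320,100:300],(400,420))]))
E
```

```text
[ 0.41186783 -0.31006691  0.16178034  0.24684855] 0.34191571377193003 29.979678690433502
```

View pics/w2.png

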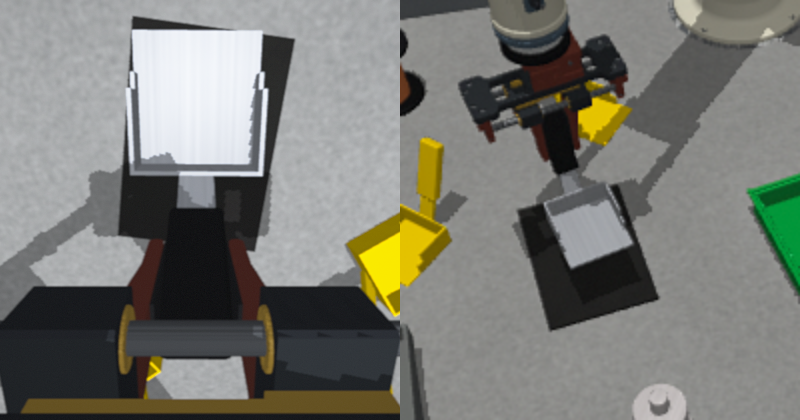

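The scoop is held, with the lip at wrist pixels (213–342,30). Now I'll work out its pitch and plan the run to the tray.

```bash
cat >> h.py <<'E'
def wproj(X):  # tool-frame point -> wrist pixel
    c=eyes.camera_info('wrist'); M=np.linalg.inv(np.array(c['tool_from_camera'])); p=M[:3,:3]@X+M[:3,3]
    return np.array([c['fx']*p[0]/p[2]+c['cx'],c['fy']*p[1]/p[2]+c['cy']])
def lip_tool(th,x=121.5,z=88):  # th>0 mouth up, pivot grip point (tool z=-19mm)
    return np.array([x*np.cos(th)+z*np.sin(th),0,-19+z*np.cos(th)-x*np.sin(th)])/1000
E
python3 - <<'E'
from h import *
for d in(-15,-10,-5,-2,0,2,5,10,15,20): print(d,wproj(lip_tool(np.radians(d))).round(1))
yt=.1855; c,s=np.cos(yt),np.sin(yt); O=np.array([.5416,.0217])
def tr(x,y): return O+[c*x-s*y,s*x+c*y]
# grip point = scoop origin -.079
a=tr(-.048-.079,.020); b=tr(.060-.079,.020)
print('start',a,'end',b)
plan([(.43,-.30,.19,.247),(a[0],a[1],.19,yt)])
E
```

```text
-15 [275.5  76.8]
-10 [275.5  60.6]
-5 [275.5  43.8]
-2 [275.5  33.5]
0 [275.5  26.5]
2 [275.4  19.4]
5 [275.4   8.5]
10 [275.4 -10.3]
15 [275.3 -29.8]
20 [275.3 -50.3]
start [0.41309003 0.01793326] end [0.5192372  0.03785256]
[[1,[0.4,-0.1,-0.6],0.0],[1,[0.43,-0.08,-0.64],0.0],[1,[0.2,-0.9,0.0],0.0],[1,[0.1,-0.9,0.0],0.1],[1,[0.2,-0.9,0.0],0.0],[1,[0.2,-0.9,0.0],0.1],[1,[0.1,-0.9,0.0],0.0],[1,[0.2,-0.9,0.0],0.1],[1,[0.1,-0.9,0.0],0.0],[1,[0.2,-0.9,0.0],0.1],[1,[0.1,-0.9,0.0],0.0],[1,[0.2,-0.9,0.0],0.0],[1,[0.1,-0.9,0.0],0.1],[1,[0.1,-0.9,0.0],0.0],[1,[0.2,-0.9,0.0],0.1],[1,[0.09,-0.86,0.0],0.01]]
16 end [0.4131 0.0179 0.1901 0.1858]
```

jog_arm([
  [0, [0.4, -0.1, -0.6], 0],
  [0, [0.43, -0.08, -0.64], 0],
  [0, [0.2, -0.9, 0], 0],
  [0, [0.1, -0.9, 0], 0.1],
  [0, [0.2, -0.9, 0], 0],
  [0, [0.2, -0.9, 0], 0.1],
  [0, [0.1, -0.9, 0], 0],
  [0, [0.2, -0.9, 0], 0.1],
  [0, [0.1, -0.9, 0], 0],
  [0, [0.2, -0.9, 0], 0.1],
  [0, [0.1, -0.9, 0], 0],
  [0, [0.2, -0.9, 0], 0],
  [0, [0.1, -0.9, 0], 0.1],
  [0, [0.1, -0.9, 0], 0],
  [0, [0.2, -0.9, 0], 0.1],
  [0, [0.09, -0.86, 0], 0],
  [0, [0, 0, 0], 0],
  [0, [0, 0, 0], 0],
])

```text
time: 9.05
eef_pos: [0.4129, 0.0177, 0.1896]
ee_rot: [3.127, 0.295, -0.003]
ft_force: [0.2, 0.2, -2.0]
finger_gap: 0.34
gripper_force: 30.0
```

```bash
python3 - <<'E'
from h import *
s=sensors.state(); f=eyes.grab_frame('wrist'); g=eyes.grab_frame('scene')
np.save('w3.npy',np.r_[s['eef_pos'],s['ee_rot']]); print(pose(s)[0])
cv2.imwrite('pics/w3.png',np.hstack([f[:,80:480],cv2.resize(g[130:340,220:420],(400,420))]))
h=cv2.cvtColor(f,cv2.COLOR_BGR2HSV); m=cv2.inRange(h,(45,120,50),(80,255,255)); print(m.sum()/255)
hs=cv2.cvtColor(g,cv2.COLOR_BGR2HSV); ms=cv2.inRange(hs,(45,120,50),(80,255,255))
cs,_=cv2.findContours(ms,cv2.RETR_EXTERNAL,cv2.CHAIN_APPROX_NONE); c=max(cs,key=cv2.contourArea)
ap=cv2.approxPolyDP(c,5,True)[:,0]; print([(p.tolist(),ray('scene',*p,.04).round(4)[:2].tolist()) for p in ap])
E
```

```text
[0.41285634 0.01771233 0.18958134 0.1879749 ]
14005.0
[([274, 204], [0.4235, -0.0792]), ([317, 289], [0.6964, -0.0377]), ([375, 263], [0.6579, 0.1182]), ([338, 206], [0.4673, 0.0839]), ([316, 214], [0.4806, 0.0201]), ([304, 195], [0.4105, 0.0062])]
```

View pics/w3.png

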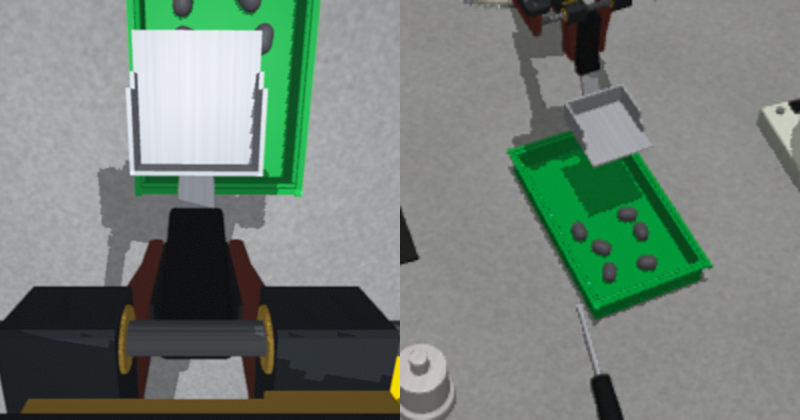

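The wrist view has the tray square to the tool, with its near corners at full-frame (215,195) and (381,195). The scene view shows all six slugs in the tray and the scoop above its near end.

```bash
python3 - <<'E'
from h import *
a=np.load('w3.npy'); s={'eef_pos':a[:3],'ee_rot':a[3:]}; p,R=pose(s)
for u in(215,381):
  for z in(.0,.04):
    X=wray(u,195,z,s); print(u,z,X.round(4),(R.T@(X-s['eef_pos'])*1000).round(1))
yt=.1855; c,q=np.cos(yt),np.sin(yt); O=np.array([.5416,.0217])
for cr in((-.125,.073),(-.125,-.073)): print('expected corner',O+[c*cr[0]-q*cr[1],q*cr[0]+c*cr[1]])
f=eyes.grab_frame('scene')
for cr in((.125,.073),(.125,-.073),(-.125,-.073)):
  X=O+[c*cr[0]-q*cr[1],q*cr[0]+c*cr[1]]; print('scene px',proj('scene',[*X,.04]).round(1),proj('scene',[*X,.0]).round(1),'top',proj('top',[*X,.04]).round(1))
E
```

```text
215 0.0 [0.3836 0.078  0.    ] [-17.1 -64.7 189.6]
215 0.04 [0.3954 0.0727 0.04  ] [ -6.6 -57.3 149.6]
381 0.0 [ 0.4168 -0.0962  0.    ] [-17.1 112.6 189.6]
381 0.04 [ 0.4248 -0.0817  0.04  ] [ -6.6  99.9 149.6]
expected corner [0.40528051 0.07039288]
expected corner [ 0.43220845 -0.07310237]
scene px [373.4 260.8] [370.9 269.7] top [195.8 152.4]
scene px [319.3 281.4] [318.2 290.1] top [252.8 142.4]
scene px [277.  206.1] [276.9 215.5] top [270.8 239.2]
```

```bash
cat >> h.py <<'E'
YT=.1855; OT=np.array([.540,.021])
def tr(x,y):
    c,s=np.cos(YT),np.sin(YT); return OT+[c*x-s*y,s*x+c*y]
def grip_at(x,y,z,**k): # scoop origin in tray frame (level), pan bottom height z -> TCP wp
    g=tr(x-.079,y); return (g[0],g[1],z+.069,YT)
def tray_of(X):
    c,s=np.cos(YT),np.sin(YT); d=np.array(X[:2])-OT; return np.array([c*d[0]+s*d[1],-s*d[0]+c*d[1]])
E
python3 - <<'E'
from h import *
plan([grip_at(-.049,.020,.06)+(.02,),grip_at(-.049,.020,.008)+(.01,),grip_at(-.049,.020,.004)+(.002,)],grip=0)
E
```

```text
[[0,[0.0,0.0,0.6],0.0],[0,[-0.1,0.0,0.6],0.0],[0,[0.0,0.0,0.6],0.0],[0,[0.0,-0.02,0.65],0.0],[0,[0.0,0.0,0.3],0.0],[0,[0.0,0.0,0.4],0.0],[0,[0.0,0.0,0.3],0.0],[0,[0.0,0.0,0.4],0.0],[0,[0.0,0.0,0.3],0.0],[0,[0.0,0.0,0.38],0.0],[0,[0.0,0.0,0.1],0.0],[0,[0.0,0.0,0.06],0.0]]
12 end [0.4106 0.017  0.0729 0.1857]
```

jog_arm([
  [0, [0, 0, 0.6], 0],
  [0, [-0.1, 0, 0.6], 0],
  [0, [0, 0, 0.6], 0],
  [0, [0, 0, 0.65], 0],
  [0, [0, 0, 0.3], 0],
  [0, [0, 0, 0.4], 0],
  [0, [0, 0, 0.3], 0],
  [0, [0, 0, 0.4], 0],
  [0, [0, 0, 0.3], 0],
  [0, [0, 0, 0.38], 0],
  [0, [0, 0, 0], 0],
])

```text
time: 10.3
eef_pos: [0.4104, 0.0173, 0.0763]
ee_rot: [-3.128, -0.293, 0.002]
ft_force: [-0.2, 0.0, -1.9]
finger_gap: 0.337
gripper_force: 30.0
```

jog_arm([
  [0, [0, 0, 0.1], 0],
  [0, [0, 0, 0.06], 0],
  [0, [0, 0, 0.0], 0],
])

```text
time: 10.6
eef_pos: [0.4109, 0.0174, 0.0755]
ee_rot: [3.128, 0.293, 0.002]
ft_force: [-5.0, 0.7, 8.5]
finger_gap: 0.339
gripper_force: 30.0
```

jog_arm([
  [0, [0.3, 0, 0], 0],
  [0, [0.45, 0, 0], 0],
  [0, [0.5, 0, 0], 0],
  [0, [0.5, 0, 0], 0],
  [0, [0.5, 0, 0], 0],
  [0, [0.5, 0, 0], 0],
  [0, [0.4, 0, 0], 0],
  [0, [0.3, 0, 0], 0],
])

```text
time: 11.4
eef_pos: [0.4962, 0.0332, 0.0756]
ee_rot: [3.127, 0.293, 0.002]
ft_force: [-7.1, -1.6, 9.0]
finger_gap: 0.339
gripper_force: 30.0
```

```bash
python3 - <<'E'
from h import *
s=sensors.state(); f=eyes.grab_frame('wrist'); g=eyes.grab_frame('scene')
p=pose(s)[0]; print(p,tray_of(p)+[.079,0])
cv2.imwrite('pics/w4.png',np.hstack([f[:,80:480],cv2.resize(g[170:310,240:390],(400,373))[:,:],][:1]+[cv2.copyMakeBorder(cv2.resize(g[170:310,245:395],(400,373)),0,47,0,0,cv2.BORDER_CONSTANT)]))
E
```

```text
[0.4962382  0.03316479 0.07555783 0.18669393] [0.03823262 0.02002743]
```

View pics/w4.png

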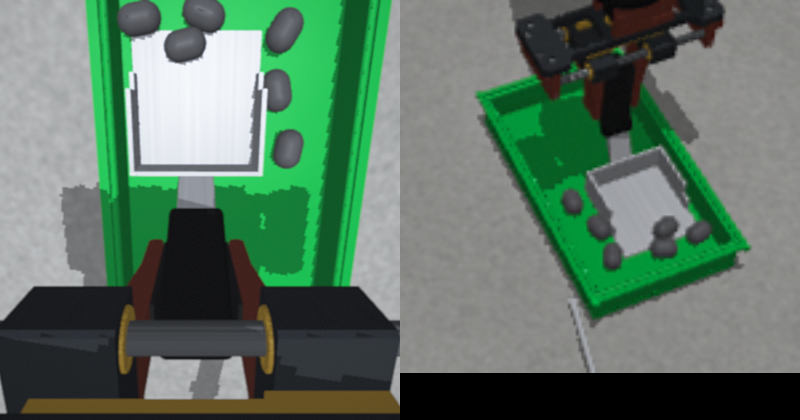

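The wrist view shows one slug on the lip and two just ahead of it at (140–205,10–45) in the crop. The other three are to the right of the pan. I'll push on to the wall.

jog_arm([
  [0, [0.3, 0, 0], 0],
  [0, [0.3, 0, 0], 0],
  [0, [0.25, 0, 0], 0],
  [0, [0.1, 0, 0], 0],
  [0, [0, 0, 0], 0],
])

```text
time: 12.0
eef_pos: [0.5196, 0.0376, 0.0755]
ee_rot: [3.127, 0.293, 0.003]
ft_force: [-2.9, -0.8, 5.3]
finger_gap: 0.336
gripper_force: 30.0
```

```bash
cat >> h.py <<'E'
def look(th=0,save=None):
    s=sensors.state(); f=eyes.grab_frame('wrist'); p,R=pose(s); print('tcp',p.round(4),'scoop tray xy',(tray_of(p)+[.079,0]).round(4),'F',np.array(s['ft_force']).round(1),s['time'])
    h=cv2.cvtColor(f,cv2.COLOR_BGR2HSV); d=cv2.inRange(h,(0,0,0),(180,90,125)); d[176:]=0; d[:,:140]=0;d[:,430:]=0
    d=cv2.morphologyEx(d,cv2.MORPH_OPEN,np.ones((7,7)))
    n,_,st,ce=cv2.connectedComponentsWithStats(d)
    for i in range(1,n):
        if st[i,4]>150: print(st[i].tolist(),'tool',(R.T@(wray(*ce[i],p[2]-.069+.011,s)-s['eef_pos'])*1000).round(0)[:2],'tray mm',(tray_of(wray(*ce[i],.014,s))*1000).round(0))
    if save: cv2.imwrite(save,f)
    return f
E
python3 -c "
from h import *
look(save='pics/w5.png')"
```

```text
tcp [0.5196 0.0376 0.0755 0.1868] scoop tray xy [0.062  0.0201] F [-2.9 -0.8  5.3] 12.0
[198, 17, 43, 34, 1243] tool [116. -33.] tray mm [99. 53.]
[273, 18, 41, 34, 1180] tool [115.  10.] tray mm [99. 10.]
[248, 51, 39, 32, 1029] tool [98. -5.] tray mm [81. 25.]
[344, 53, 35, 41, 1009] tool [94. 52.] tray mm [ 77. -33.]
[345, 110, 23, 39, 752] tool [60. 51.] tray mm [ 43. -32.]
```

jog_arm([
  [0, [-0.05, 0, 0.1], 0],
  [0, [-0.1, 0, 0.1], 0],
  [0, [-0.1, 0, 0.1], 0],
  [0, [-0.1, 0, 0.08], 0],
  [0, [-0.1, 0, 0.08], 0],
  [0, [-0.1, 0, 0.08], 0],
  [0, [0, 0, 0], 0],
])

```text
time: 12.75
eef_pos: [0.5081, 0.0354, 0.066]
ee_rot: [3.127, 0.293, 0.015]
ft_force: [-5.4, -0.2, 20.6]
finger_gap: 0.341
gripper_force: 30.0
```

```bash
python3 -c "
from h import *
look(save='pics/w6.png')"
```

```text
tcp [0.5081 0.0354 0.066  0.187 ] scoop tray xy [0.0503 0.02  ] F [-5.4 -0.2 20.6] 12.75
[191, 9, 47, 36, 1357] tool [119. -36.] tray mm [90. 55.]
[248, 20, 69, 69, 2332] tool [105.   4.] tray mm [76. 16.]
[350, 29, 35, 44, 1059] tool [107.  55.] tray mm [ 78. -33.]
[336, 73, 11, 65, 473] tool [76. 41.] tray mm [ 47. -20.]
[206, 82, 8, 23, 161] tool [ 82. -41.] tray mm [54. 60.]
[350, 91, 23, 41, 627] tool [71. 54.] tray mm [ 43. -33.]
[357, 152, 28, 24, 537] tool [38. 62.] tray mm [ 11. -40.]
```

jog_arm([
  [0, [-0.1, 0, 0.1], 0],
  [0, [-0.1, 0, 0.1], 0],
  [0, [-0.1, 0, 0.1], 0],
  [0, [0, 0, 0], 0],
  [0, [0, 0, 0], 0],
])

```text
time: 13.3
eef_pos: [0.4998, 0.0338, 0.0572]
ee_rot: [3.127, 0.293, 0.009]
ft_force: [-7.5, 0.2, 16.9]
finger_gap: 0.338
gripper_force: 30.0
```

```bash
python3 -c "
from h import *
f=look()
g=eyes.grab_frame('scene')
cv2.imwrite('pics/w7.png',np.hstack([f[:,80:480],cv2.copyMakeBorder(cv2.resize(g[170:310,245:395],(400,373)),0,47,0,0,cv2.BORDER_CONSTANT)]))
"
```

```text
tcp [0.4998 0.0338 0.0572 0.1868] scoop tray xy [0.0419 0.02  ] F [-7.5  0.2 16.9] 13.3
[183, 0, 52, 35, 1430] tool [125. -38.] tray mm [84. 56.]
[357, 7, 35, 48, 1135] tool [118.  57.] tray mm [ 78. -33.]
[199, 58, 15, 82, 652] tool [ 80. -43.] tray mm [42. 60.]
[338, 58, 16, 84, 709] tool [79. 43.] tray mm [ 42. -20.]
[356, 74, 23, 44, 584] tool [80. 58.] tray mm [ 43. -34.]
[257, 79, 61, 65, 2150] tool [71.  7.] tray mm [35. 13.]
[360, 139, 31, 37, 755] tool [44. 64.] tray mm [  9. -40.]
```

View pics/w7.png

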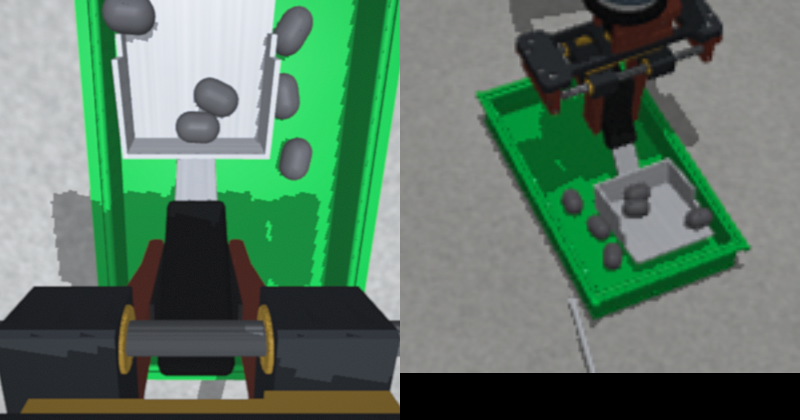

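Two slugs now sit at the back of the pan, at crop (197–217,95–127). The third hangs on the left front edge at (128,15). I'll let that one drop back into the tray by shifting right and retreating.

jog_arm([
  [0, [0, 0.2, -0.1], 0],
  [0, [-0.1, 0.3, -0.1], 0],
  [0, [-0.3, 0.1, -0.1], 0],
  [0, [-0.4, 0, -0.1], 0],
  [0, [-0.4, 0, -0.1], 0],
  [0, [-0.3, 0, -0.1], 0],
  [0, [-0.1, 0, 0], 0],
  [0, [0, 0, 0], 0],
])

```text
time: 14.2
eef_pos: [0.4612, 0.0116, 0.0676]
ee_rot: [3.128, 0.293, 0.001]
ft_force: [0.3, 0.8, -3.4]
finger_gap: 0.337
gripper_force: 30.0
```

```bash
python3 -c "
from h import *
f=look(save='pics/w8.png')
g=eyes.grab_frame('scene');cv2.imwrite('pics/s8.png',g)
h=cv2.cvtColor(g,cv2.COLOR_BGR2HSV); d=cv2.inRange(h,(0,0,0),(180,90,100)); d[:185]=0;d[300:]=0;d[:,:265]=0;d[:,385:]=0
n,_,st,ce=cv2.connectedComponentsWithStats(d)
for i in range(1,n):
  if st[i,4]>15: print(st[i],ce[i].round(0),(tray_of(ray('scene',*ce[i],.014))*1000).round(0))
"
```

```text
tcp [0.4612 0.0116 0.0676 0.1867] scoop tray xy [-0.0002  0.0053] F [ 0.3  0.8 -3.4] 14.2
[184, 0, 52, 37, 1475] tool [124. -38.] tray mm [44. 42.]
[364, 0, 32, 36, 899] tool [124.  60.] tray mm [ 44. -54.]
[199, 59, 15, 82, 657] tool [ 79. -43.] tray mm [-0. 47.]
[338, 59, 15, 81, 686] tool [79. 43.] tray mm [ -0. -37.]
[357, 68, 30, 43, 908] tool [85. 59.] tray mm [  5. -52.]
[257, 79, 61, 65, 2155] tool [71.  7.] tray mm [-8. -2.]
[282 185  39  30 456] [307. 195.] [-147.   29.]
[333 196  12  17  31] [339. 204.] [-84.  93.]
[277 219   6   8  17] [279. 223.] [-89. -80.]
[333 219  16  24 130] [340. 233.] [ 4. 51.]
[316 226  10  13 115] [321. 232.] [-18.   5.]
[283 228  38  65 133] [301. 262.] [ 44. -81.]
[306 229  11  19  68] [310. 238.] [-12. -27.]
[302 242   7   9  52] [305. 246.] [  6. -51.]
[308 255   8   9  55] [312. 259.] [ 48. -53.]
[316 263   7  10  53] [319. 267.] [ 77. -47.]
```

jog_arm([
  [0, [0, 0, -0.1], 0],
  [0, [0, 0, -0.2], 0],
  [0, [0, 0.05, -0.2], 0],
  [0, [0, 0.1, -0.2], 0],
  [0, [0, 0.15, -0.1], 0],
  [0, [0, 0.2, 0], 0],
  [0, [0, 0.15, 0], 0],
  [0, [0, 0.1, 0], 0],
  [0, [0, 0.05, 0], 0],
  [0, [0, 0, 0], 0],
  [0, [0, -0.6, 0], 0],
  [0, [0, -0.5, 0], 0],
  [0, [0, -0.35, 0], 0],
  [0, [0, -0.2, 0], 0],
  [0, [0, -0.1, 0], 0],
  [0, [0, 0, 0], 0],
])

```text
time: 15.9
eef_pos: [0.4572, 0.0333, 0.0876]
ee_rot: [3.123, 0.291, 0.0]
ft_force: [-0.4, -5.4, -2.9]
finger_gap: 0.337
gripper_force: 30.0
```

```bash
python3 -c "
from h import *
f=look(save='pics/w9.png')"
```

```text
tcp [0.4572 0.0333 0.0876 0.1856] scoop tray xy [-0.0001  0.0273] F [-0.4 -5.4 -2.9] 15.9
[192, 0, 50, 40, 1536] tool [123. -34.] tray mm [47. 63.]
[390, 0, 30, 42, 992] tool [123.  75.] tray mm [ 47. -53.]
[200, 58, 14, 83, 663] tool [ 79. -42.] tray mm [ 1. 72.]
[338, 59, 16, 84, 725] tool [78. 44.] tray mm [ -1. -20.]
[380, 72, 30, 39, 834] tool [84. 73.] tray mm [  5. -51.]
[259, 80, 64, 64, 2253] tool [71. 10.] tray mm [-9. 16.]
```

jog_arm([
  [0, [0, 0.05, 0], 0],
  [0, [0, 0.15, 0], 0],
  [0, [0, 0.25, 0], 0],
  [0, [0, 0.3, 0], 0],
  [0, [0, 0.3, 0], 0],
  [0, [0, 0.3, 0], 0],
  [0, [0, 0.25, 0], 0],
  [0, [0, 0.15, 0], 0],
  [0, [0, 0.1, 0], 0],
  [0, [0, 0, 0], 0],
  [0, [0, -0.8, 0], 0],
  [0, [0, -0.45, 0], 0],
  [0, [0, -0.25, 0], 0],
  [0, [0, -0.1, 0], 0],
  [0, [0, -0.05, 0], 0],
  [0, [0, 0, 0], 0],
])

```text
time: 17.55
eef_pos: [0.458, 0.0299, 0.0874]
ee_rot: [3.128, 0.293, 0.0]
ft_force: [-0.1, 0.3, -3.7]
finger_gap: 0.339
gripper_force: 30.0
```

```bash
python3 -c "
from h import *
f=look(save='pics/w10.png')"
```

```text
tcp [0.458  0.0299 0.0874 0.1869] scoop tray xy [0.0001 0.0239] F [-0.1  0.3 -3.7] 17.55
[386, 0, 29, 43, 989] tool [122.  72.] tray mm [ 47. -53.]
[199, 20, 41, 123, 2274] tool [100. -35.] tray mm [23. 62.]
[338, 59, 16, 83, 719] tool [79. 43.] tray mm [  0. -22.]
[376, 72, 30, 39, 833] tool [83. 71.] tray mm [  5. -51.]
[261, 82, 68, 62, 2266] tool [70. 13.] tray mm [-9. 10.]
```

```bash
python3 -c "
import cv2,numpy as np
f=cv2.imread('pics/w10.png');h=cv2.cvtColor(f,cv2.COLOR_BGR2HSV); d=cv2.inRange(h,(0,0,0),(180,90,125))
for v in range(14,80,4): print(v,''.join('#' if x else '.' for x in d[v,180:350:2]))
"
```

```text
14 .....................................................................................
18 .....................................................................................
22 ................#########............................................................
26 ..............#############..........................................................
30 .............###############.........................................................
34 ............######...########........................................................
38 ...........##################.......................................................#
42 ............#################.......................................................#
46 ............##################.....................................................##
50 ............##################.....................................................##
54 ............##################.....................................................##
58 ...........####################....................................................##
62 ..........####################.....................................................##
66 ..........####..#############.....................................................###
70 ..........####....##########......................................................###
74 ..........####....................................................................###
78 ..........#####...................................................................###
```

jog_arm([
  [0, [0.8, 0, 0], 0],
  [0, [0.5, 0, 0], 0],
  [0, [0.3, 0, 0], 0],
  [0, [0.15, 0, 0], 0],
  [0, [0.05, 0, 0], 0],
  [0, [0, 0, 0], 0],
  [0, [0, 0, -0.2], 0],
  [0, [0, 0, -0.4], 0],
  [0, [0, 0, -0.6], 0],
  [0, [0, 0, -0.6], 0],
  [0, [0, 0, -0.6], 0],
  [0, [0, 0, -0.4], 0],
  [0, [0, 0, -0.2], 0],
  [0, [0, 0, 0], 0],
])

```text
time: 19.0
eef_pos: [0.5026, 0.0384, 0.1634]
ee_rot: [3.128, 0.293, 0.002]
ft_force: [-0.6, 0.6, -3.1]
finger_gap: 0.34
gripper_force: 30.0
```

```bash
python3 - <<'E'
from h import *
f=look(save='pics/w11.png'); h=cv2.cvtColor(f,cv2.COLOR_BGR2HSV); d=cv2.inRange(h,(0,0,0),(180,90,125))
for v in range(2,176,6): print(v,''.join('#' if x else '.' for x in d[v,180:350:2]))
g=f.astype(int)
print(f[140:175:2,235].tolist())
for t in(10,14,18,22,26): print(t,wproj(lip_tool(np.radians(t),36.5,58)).round(1))
B=np.array([.522,.353]); ps=.4; u=np.array([np.cos(ps),np.sin(ps)])
g=B-u*.26; print('tgt',g)
p=pose()[0]; plan([(g[0],g[1],.165,ps,.012)],grip=0)
E
```

```text
tcp [0.5026 0.0384 0.1634 0.1867] scoop tray xy [0.0454 0.024 ] F [-0.6  0.6 -3.1] 19.0
[199, 49, 43, 94, 2097] tool [ 89. -35.] tray mm [61. 74.]
[356, 48, 14, 22, 205] tool [103.  53.] tray mm [ 81. -51.]
[337, 59, 17, 87, 798] tool [78. 43.] tray mm [ 46. -37.]
[261, 84, 70, 61, 2343] tool [69. 14.] tray mm [33.  5.]
[356, 85, 19, 29, 413] tool [79. 55.] tray mm [ 47. -54.]
[351, 135, 18, 26, 343] tool [50. 53.] tray mm [  6. -51.]
2 .....................................................................................
8 .....................................................................................
14 .....................................................................................
20 .....................................................................................
26 .....................................................................................
32 .....................................................................................
38 ...........##.......................................................................#
44 ............#........................
[... 2330 characters left out ...]
25175123]
[[0,[-0.3,-0.4,0.0],-0.1],[0,[-0.2,-0.4,0.0],-0.1],[0,[-0.3,-0.4,0.0],0.0],[0,[-0.3,-0.4,0.0],-0.1],[0,[-0.2,-0.3,0.0],-0.1],[0,[-0.3,-0.4,0.0],-0.1],[0,[-0.2,-0.4,0.0],-0.1],[0,[-0.3,-0.4,0.0],-0.1],[0,[-0.2,-0.4,0.0],0.0],[0,[-0.3,-0.4,0.0],-0.1],[0,[-0.2,-0.5,0.0],-0.1],[0,[-0.2,-0.4,0.0],-0.1],[0,[-0.3,-0.4,-0.1],-0.1],[0,[-0.2,-0.4,0.0],0.0],[0,[-0.2,-0.4,0.0],-0.1],[0,[-0.2,-0.4,0.0],-0.1],[0,[-0.3,-0.4,0.0],-0.1],[0,[-0.2,-0.5,0.0],-0.1],[0,[-0.2,-0.4,0.0],-0.1],[0,[-0.2,-0.4,0.0],0.0]]
[[0,[-0.2,-0.4,0.0],-0.1],[0,[-0.2,-0.4,0.0],-0.1],[0,[-0.2,-0.5,0.0],-0.1],[0,[-0.2,-0.4,0.0],-0.1],[0,[-0.2,-0.4,0.0],-0.1],[0,[-0.17,-0.47,0.0],-0.03]]
26 end [0.2826 0.2519 0.1649 0.3998]
```

```bash
python3 - <<'E'
from h import *
from scipy.optimize import fsolve
def ext(fn,v):
    f=cv2.imread(fn); h=cv2.cvtColor(f,cv2.COLOR_BGR2HSV); r=np.where((h[v,:,1]<70)&(h[v,:,2]>150)&(np.arange(560)>180)&(np.arange(560)<380))[0]; return r.min(),r.max()
for fn in('pics/w8.png','pics/w11.png'):
    f=cv2.imread(fn); print(fn,[(v,ext(fn,v)) for v in range(148,162,2)])
def px(t,de):
    # scoop slid by de mm: grip point lower on handle => handle-axis shift
    x=36.5-de*np.sin(np.radians(25)); z=58-de*np.cos(np.radians(25))
    P=lip_tool(np.radians(t),x,z); a=wproj(P+[0,.04,0]);b=wproj(P-[0,.04,0]); return abs(a[0]-b[0]),a[1]
for t in(0,10,15,20):
    for de in(0,5,10,15): print(t,de,np.round(px(t,de),1))
E
```

```text
pics/w8.png [(148, (np.int64(202), np.int64(350))), (150, (np.int64(202), np.int64(349))), (152, (np.int64(202), np.int64(349))), (154, (np.int64(203), np.int64(349))), (156, (np.int64(203), np.int64(349))), (158, (np.int64(203), np.int64(348))), (160, (np.int64(257), np.int64(294)))]
pics/w11.png [(148, (np.int64(181), np.int64(350))), (150, (np.int64(181), np.int64(350))), (152, (np.int64(181), np.int64(349))), (154, (np.int64(181), np.int64(349))), (156, (np.int64(181), np.int64(349))), (158, (np.int64(181), np.int64(349))), (160, (np.int64(181), np.int64(294)))]
0 0 [133.5 172.5]
0 5 [136.  177.5]
0 10 [138.6 182.7]
0 15 [141.3 188.1]
10 0 [140.1 158.5]
10 5 [142.4 164.7]
10 10 [144.8 171.1]
10 15 [147.2 177.7]
15 0 [144. 152.]
15 5 [146.1 158.8]
15 10 [148.3 165.8]
15 15 [150.6 173.1]
20 0 [148.3 145.9]
20 5 [150.2 153.4]
20 10 [152.2 161. ]
20 15 [154.3 168.9]
```

jog_arm([
  [0, [-0.1, -0.15, 0], 0],
  [0, [-0.2, -0.3, 0], -0.1],
  [0, [-0.2, -0.4, 0], -0.1],
  [0, [-0.3, -0.4, 0], -0.1],
  [0, [-0.3, -0.4, 0], -0.1],
  [0, [-0.2, -0.3, 0], -0.1],
  [0, [-0.3, -0.4, 0], -0.1],
  [0, [-0.2, -0.4, 0], -0.1],
  [0, [-0.3, -0.4, 0], -0.1],
  [0, [-0.2, -0.4, 0], 0],
  [0, [-0.3, -0.4, 0], -0.1],
  [0, [-0.2, -0.5, 0], -0.1],
  [0, [-0.2, -0.4, 0], -0.1],
  [0, [-0.3, -0.4, -0.1], -0.1],
  [0, [-0.2, -0.4, 0], 0],
  [0, [-0.2, -0.4, 0], -0.1],
  [0, [-0.2, -0.4, 0], -0.1],
  [0, [-0.3, -0.4, 0], -0.1],
  [0, [-0.2, -0.5, 0], -0.1],
  [0, [-0.2, -0.4, 0], -0.1],
])

```text
time: 21.05
eef_pos: [0.3389, 0.1955, 0.1649]
ee_rot: [-3.091, -0.559, 0.0]
ft_force: [0.2, -0.7, -4.3]
finger_gap: 0.337
gripper_force: 30.0
```

jog_arm([
  [0, [-0.2, -0.4, 0], -0.1],
  [0, [-0.2, -0.4, 0], -0.1],
  [0, [-0.2, -0.4, 0], -0.1],
  [0, [-0.2, -0.4, 0], -0.1],
  [0, [-0.1, -0.3, 0], -0.1],
  [0, [-0.1, -0.2, 0], 0],
  [0, [0, -0.1, 0], 0],
  [0, [0, 0, 0], 0],
])

```text
time: 21.85
eef_pos: [0.2961, 0.2368, 0.1649]
ee_rot: [3.077, 0.635, 0.0]
ft_force: [0.1, 0.1, -3.1]
finger_gap: 0.337
gripper_force: 30.0
```

```bash
python3 - <<'E'
from h import *
f=look(save='pics/w12.png'); g=eyes.grab_frame('scene')
cv2.imwrite('pics/w12v.png',np.hstack([f[:,80:480],cv2.copyMakeBorder(cv2.resize(g[110:290,320:520],(400,360)),0,60,0,0,cv2.BORDER_CONSTANT)]))
E
```

```text
tcp [0.2961 0.2368 0.1649 0.4071] scoop tray xy [-0.121   0.2571] F [ 0.1  0.1 -3.1] 21.85
[199, 50, 42, 94, 2107] tool [ 88. -36.] tray mm [-120.  327.]
[337, 59, 17, 85, 806] tool [78. 43.] tray mm [-109.  216.]
[261, 84, 70, 61, 2379] tool [69. 13.] tray mm [-132.  253.]
[217, 168, 39, 8, 303] tool [ 33. -26.] tray mm [-193.  297.]
```

View pics/w12v.png

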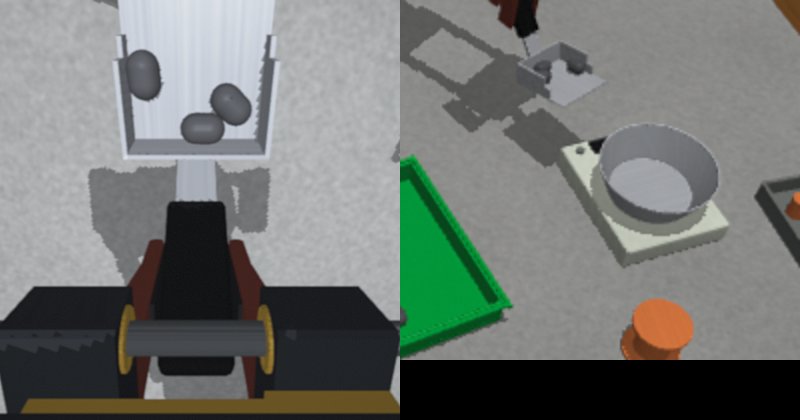

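Three slugs sit inside the pan's walls at crop (143,75), (202,128) and (232,103). The bowl rim in the scene is centred at about (449.5,196), and its floor at about (444,202).

```bash
python3 - <<'E'
from h import *
print(ray('scene',449.5,196,.088),ray('scene',444,202.5,.042))
f=cv2.imread('pics/top0.png')
for v in(190,200,210): print(v,cv2.cvtColor(f,6)[v,50:135:2].tolist())
B=np.array([.523,.354]); p=pose()[0]; 
d=B-p[:2]; print('dist',np.linalg.norm(d),'bearing',np.arctan2(d[1],d[0]),'psi',p[3])
E
```

```text
[0.53506817 0.3550392  0.088     ] [0.51886308 0.36022669 0.042     ]
190 [120, 119, 121, 119, 121, 88, 89, 88, 91, 90, 90, 90, 90, 92, 135, 147, 148, 148, 148, 148, 148, 148, 147, 148, 147, 147, 146, 145, 144, 145, 144, 143, 129, 101, 113, 114, 117, 140, 137, 84, 101, 120, 119]
200 [118, 122, 127, 125, 91, 92, 92, 91, 90, 92, 90, 90, 125, 146, 146, 146, 147, 146, 146, 146, 147, 147, 146, 146, 146, 145, 146, 146, 145, 145, 146, 146, 146, 145, 101, 136, 117, 118, 110, 86, 85, 115, 117]
210 [119, 121, 125, 129, 115, 93, 92, 92, 91, 92, 92, 91, 96, 144, 147, 147, 146, 148, 147, 147, 147, 146, 146, 145, 145, 146, 145, 145, 145, 146, 146, 147, 138, 114, 131, 119, 118, 119, 137, 103, 86, 106, 120]
dist 0.2553645215326021 bearing 0.47811505965198425 psi 0.40654699692351304
```

jog_arm([
  [0, [0, -0.1, 0.1], 0],
  [0, [0, -0.2, 0.3], 0],
  [0, [0, -0.25, 0.4], 0],
  [0, [0.1, -0.2, 0.5], 0],
  [0, [0.2, -0.1, 0.5], 0],
  [0, [0.3, 0, 0.4], 0],
  [0, [0.4, 0, 0.2], 0],
  [0, [0.3, 0, 0.1], 0],
  [0, [0.2, 0, 0], 0],
  [0, [0.1, 0, 0], 0],
  [0, [0, 0, 0], 0],
])

```text
time: 23.05
eef_pos: [0.3248, 0.2721, 0.1027]
ee_rot: [-3.077, -0.634, -0.0]
ft_force: [-1.0, 0.3, -2.9]
finger_gap: 0.342
gripper_force: 30.0
```

jog_arm([
  [0, [0.1, 0, 0], 0],
  [0, [0.1, 0, 0], 0],
  [0, [0.1, 0, 0], 0],
  [0, [0.1, 0, 0], 0],
  [0, [0, 0, 0], 0],
])

```text
time: 23.55
eef_pos: [0.3338, 0.276, 0.1024]
ee_rot: [3.077, 0.635, 0.0]
ft_force: [0.3, -0.0, -3.2]
finger_gap: 0.339
gripper_force: 30.0
```

jog_arm([
  [0, [0.1, 0, 0], 0],
  [0, [0.1, 0, 0], 0],
  [0, [0.1, 0, 0], 0],
  [0, [0, 0, 0], 0],
])

```text
time: 23.95
eef_pos: [0.3401, 0.2787, 0.1017]
ee_rot: [3.076, 0.635, -0.003]
ft_force: [-1.6, -0.8, -4.5]
finger_gap: 0.341
gripper_force: 30.0
```

jog_arm([
  [0, [0.1, 0, -0.03], 0],
  [0, [0.1, 0, -0.05], 0],
  [0, [0.1, 0, -0.05], 0],
  [0, [0, 0, 0], 0],
])

```text
time: 24.35
eef_pos: [0.3474, 0.2819, 0.1056]
ee_rot: [3.077, 0.635, -0.001]
ft_force: [-2.6, -1.6, -3.0]
finger_gap: 0.342
gripper_force: 30.0
```

```bash
cat >> h.py <<'E'
def pitch(f,de=5):  # from back-wall edge row at columns 225..245 / 305..325
    vs=[]
    h=cv2.cvtColor(f,cv2.COLOR_BGR2GRAY).astype(float)
    for r in((228,248),(302,322)):
        c=h[120:200,r[0]:r[1]].mean(1); vs.append(c.round(0)[10:].astype(int).tolist())
    return vs
E
python3 - <<'E'
from h import *
f=look(save='pics/w13.png'); print(pitch(f)); print(pitch(cv2.imread('pics/w12.png')))
E
```

```text
tcp [0.3474 0.2819 0.1056 0.4068] scoop tray xy [-0.0622  0.2919] F [-2.6 -1.6 -3. ] 24.35
[172, 23, 33, 42, 1081] tool [110. -52.] tray mm [-42. 376.]
[204, 69, 38, 90, 1823] tool [ 78. -34.] tray mm [-73. 348.]
[334, 76, 14, 84, 683] tool [68. 41.] tray mm [-66. 261.]
[262, 100, 66, 59, 2188] tool [60. 12.] tray mm [-82. 290.]
[[215, 215, 215, 214, 214, 214, 214, 214, 214, 214, 214, 213, 213, 213, 213, 212, 212, 212, 212, 212, 212, 213, 196, 150, 120, 117, 118, 119, 119, 119, 120, 121, 120, 118, 117, 140, 183, 208, 212, 207, 193, 178, 173, 175, 172, 160, 140, 125, 117, 116, 115, 114, 114, 113, 113, 113, 114, 114, 114, 114, 115, 115, 116, 116, 115, 114, 113, 113, 113, 113], [88, 86, 83, 81, 78, 77, 78, 91, 128, 173, 196, 200, 199, 200, 200, 202, 203, 204, 206, 207, 209, 210, 193, 148, 118, 116, 117, 119, 119, 118, 119, 121, 120, 116, 115, 144, 188, 207, 208, 200, 178, 158, 152, 152, 152, 149, 145, 146, 145, 140, 133, 129, 124, 117, 114, 114, 115, 115, 115, 115, 115, 115, 116, 116, 116, 115, 115, 115, 115, 115]]
[[204, 203, 203, 204, 204, 204, 204, 200, 180, 147, 130, 130, 130, 129, 130, 131, 130, 131, 133, 134, 133, 131, 129, 128, 146, 181, 202, 206, 201, 191, 180, 178, 179, 180, 181, 179, 166, 140, 121, 116, 116, 116, 116, 116, 115, 114, 113, 113, 114, 115, 116, 117, 117, 117, 117, 116, 117, 117, 118, 117, 116, 116, 115, 115, 115, 115, 115, 115, 115, 115], [182, 183, 185, 187, 188, 192, 195, 194, 175, 144, 129, 128, 128, 129, 130, 132, 130, 130, 131, 133, 132, 131, 128, 128, 144, 178, 198, 201, 198, 188, 178, 174, 174, 174, 174, 174, 174, 174, 171, 170, 169, 161, 140, 121, 114, 114, 114, 114, 114, 114, 115, 116, 116, 117, 117, 119, 126, 131, 134, 132, 128, 127, 130, 130, 129, 129, 128, 127, 125, 123]]
```

The scoop is down to about +6° pitch, with light force. Next I lift it over the rim and into the bowl.

```bash
cat >> h.py <<'E'
BW=np.array([.525,.358])
def bw(a,z,v,ps=.4066): return (BW[0]+a*np.cos(ps),BW[1]+a*np.sin(ps),z,ps,v)
E
python3 - <<'E'
from h import *
plan([bw(-.199,.115,.008),bw(-.199,.164,.01),bw(-.088,.164,.009),bw(-.084,.1205,.008)],grip=0)
plan([bw(-.074,.1205,.003),bw(-.067,.1285,.004),bw(-.055,.142,.005),bw(-.0366,.155,.006),bw(-.0146,.168,.007),bw(.009,.177,.007)],start=bw(-.084,.1205,0)[:4],grip=0)
E
```

```text
[[0,[-0.1,0.0,-0.2],0.0],[0,[-0.13,0.01,-0.18],0.0],[0,[0.0,0.0,-0.4],0.0],[0,[0.0,0.0,-0.4],0.0],[0,[0.0,0.0,-0.4],0.0],[0,[0.0,0.0,-0.4],0.0],[0,[0.0,0.0,-0.36],0.0],[0,[0.3,0.0,0.0],0.0],[0,[0.4,0.0,0.0],0.0],[0,[0.3,0.0,0.0],0.0],[0,[0.4,0.0,0.0],0.0],[0,[0.3,0.0,0.0],0.0],[0,[0.3,0.0,0.0],0.0],[0,[0.4,0.0,0.0],0.0],[0,[0.3,0.0,0.0],0.0],[0,[0.4,0.0,0.0],0.0],[0,[0.3,0.0,0.0],0.0],[0,[0.4,0.0,0.0],0.0],[0,[0.3,0.0,0.0],0.0],[0,[0.34,0.0,0.0],0.0]]
[[0,[0.0,0.0,0.3],0.0],[0,[0.1,0.0,0.3],0.0],[0,[0.0,0.0,0.3],0.0],[0,[0.0,0.0,0.3],0.0],[0,[0.0,0.0,0.2],0.0],[0,[0.06,0.0,0.34],0.0]]
26 end [0.4478 0.3248 0.1205 0.4068]
[[0,[0.1,0.0,0.0],0.0],[0,[0.1,0.0,0.0],0.0],[0,[0.1,0.0,0.0],0.0],[0,[0.1,0.0,0.0],0.0],[0,[0.1,0.0,-0.1],0.0],[0,[0.1,0.0,-0.1],0.0],[0,[0.08,0.0,-0.12],0.0],[0,[0.1,0.0,-0.1],0.0],[0,[0.1,0.0,-0.2],0.0],[0,[0.2,0.0,-0.1],0.0],[0,[0.08,0.0,-0.14],0.0],[0,[0.2,0.0,-0.1],0.0],[0,[0.2,0.0,-0.2],0.0],[0,[0.2,0.0,-0.1],0.0],[0,[0.14,0.0,-0.12],0.0],[0,[0.2,0.0,-0.1],0.0],[0,[0.2,0.0,-0.2],0.0],[0,[0.3,0.0,-0.1],0.0],[0,[0.18,0.0,-0.12],0.0],[0,[0.2,0.0,-0.1],0.0]]
[[0,[0.3,0.0,-0.1],0.0],[0,[0.2,0.0,-0.1],0.0],[0,[0.24,0.0,-0.06],0.0]]
23 end [0.5333 0.3616 0.177  0.4066]
```

jog_arm([
  [0, [-0.05, 0, -0.15], 0],
  [0, [-0.1, 0, -0.2], 0],
  [0, [-0.05, 0, -0.4], 0],
  [0, [0, 0, -0.4], 0],
  [0, [0, 0, -0.4], 0],
  [0, [0, 0, -0.4], 0],
  [0, [0.1, 0, -0.36], 0],
  [0, [0.25, 0, 0], 0],
  [0, [0.4, 0, 0], 0],
  [0, [0.4, 0, 0], 0],
  [0, [0.4, 0, 0], 0],
  [0, [0.4, 0, 0], 0],
  [0, [0.4, 0, 0], 0],
  [0, [0.4, 0, 0], 0],
  [0, [0.4, 0, 0], 0],
  [0, [0.4, 0, 0], 0],
  [0, [0.35, 0, 0], 0],
  [0, [0.25, 0, 0], 0],
  [0, [0.15, 0, 0], 0],
  [0, [0.05, 0, 0], 0],
])

```text
time: 26.4
eef_pos: [0.4429, 0.323, 0.1633]
ee_rot: [3.077, 0.635, -0.0]
ft_force: [0.2, -0.2, -3.3]
finger_gap: 0.339
gripper_force: 30.0
```

```bash
python3 - <<'E'
from h import *
f=look(save='pics/w14.png'); c=cv2.cvtColor(f,6)[140:185,228:248].mean(1).round().astype(int); print(140+c.argmax(),c.tolist())
p=pose()[0]; d=p[:2]-BW; u=np.array([np.cos(p[3]),np.sin(p[3])]); print('a',d@u,'lat',d@[-u[1],u[0]])
E
```

```text
tcp [0.4429 0.323  0.1633 0.4068] scoop tray xy [0.0393 0.3147] F [ 0.2 -0.2 -3.3] 26.4
[181, 0, 130, 23, 1841] tool [129. -23.] tray mm [100. 380.]
[208, 84, 35, 45, 1337] tool [ 75. -32.] tray mm [ 23. 375.]
[212, 89, 133, 85, 3578] tool [49. 13.] tray mm [  2. 305.]
140 [222, 222, 222, 222, 222, 222, 221, 221, 221, 220, 220, 220, 220, 220, 219, 219, 219, 219, 218, 218, 218, 218, 219, 212, 183, 133, 105, 103, 105, 105, 106, 106, 104, 106, 146, 199, 218, 217, 205, 174, 145, 130, 122, 120, 121]
a -0.08929714900908156 lat 0.0003648910989538293
```

jog_arm([
  [0, [0.1, 0, 0.1], 0],
  [0, [0.1, 0, 0.25], 0],
  [0, [0.1, 0, 0.3], 0],
  [0, [0.1, 0, 0.3], 0],
  [0, [0.05, 0, 0.3], 0],
  [0, [0, 0, 0.15], 0],
  [0, [0, 0, 0.07], 0],
  [0, [0, 0, 0], 0],
])

```text
time: 27.25
eef_pos: [0.4529, 0.3273, 0.1264]
ee_rot: [3.077, 0.635, -0.001]
ft_force: [0.3, -0.7, -2.7]
finger_gap: 0.338
gripper_force: 30.0
```

jog_arm([
  [0, [0.1, 0, 0], 0],
  [0, [0.1, 0, 0], 0],
  [0, [0.1, 0, 0], 0],
  [0, [0.1, 0, -0.05], 0],
  [0, [0, 0, 0], 0],
])

```text
time: 27.75
eef_pos: [0.4626, 0.3315, 0.1282]
ee_rot: [-3.077, -0.634, -0.001]
ft_force: [-0.3, -0.0, -3.0]
finger_gap: 0.344
gripper_force: 30.0
```

jog_arm([
  [0, [0.1, 0, 0], 0],
  [0, [0.1, 0, 0], 0],
  [0, [0.1, 0, -0.05], 0],
  [0, [0.1, 0, -0.05], 0],
  [0, [0, 0, 0], 0],
])

```text
time: 28.25
eef_pos: [0.4677, 0.3338, 0.1314]
ee_rot: [3.074, 0.635, -0.014]
ft_force: [-17.2, -9.8, 8.1]
finger_gap: 0.343
gripper_force: 30.0
```

jog_arm([
  [0, [0.1, 0, -0.1], 0],
  [0, [0.1, 0, -0.1], 0],
  [0, [0.1, 0, -0.1], 0],
  [0, [0.1, 0, -0.1], 0],
  [0, [0, 0, 0], 0],
])

```text
time: 28.75
eef_pos: [0.4784, 0.3384, 0.1414]
ee_rot: [3.075, 0.635, -0.008]
ft_force: [-11.3, -5.8, 5.7]
finger_gap: 0.342
gripper_force: 30.0
```

```bash
python3 - <<'E'
from h import *
f=look(save='pics/w15.png'); c=cv2.cvtColor(f,6)[140:230,228:248].mean(1).round().astype(int); print(c.tolist())
p=pose()[0]; d=p[:2]-BW; u=np.array([np.cos(p[3]),np.sin(p[3])]); print('a',d@u,'lat',d@[-u[1],u[0]])
for t in(0,-10,-20,-30,-40): print(t,wproj(lip_tool(np.radians(t),34.4,53.5)).round(1))
E
```

```text
tcp [0.4784 0.3384 0.1414 0.4074] scoop tray xy [0.077  0.3233] F [-11.3  -5.8   5.7] 28.75
[179, 16, 152, 66, 4423] tool [112. -12.] tray mm [114. 366.]
[211, 109, 33, 40, 1120] tool [ 61. -31.] tray mm [ 43. 375.]
[263, 134, 62, 42, 1497] tool [43. 14.] tray mm [ 33. 313.]
[108, 109, 111, 114, 117, 125, 135, 145, 166, 203, 232, 236, 235, 235, 235, 235, 234, 234, 234, 234, 234, 234, 234, 234, 234, 233, 233, 233, 233, 233, 232, 232, 232, 232, 232, 232, 232, 231, 231, 231, 231, 230, 222, 202, 173, 143, 112, 93, 91, 91, 92, 92, 100, 120, 135, 139, 136, 127, 116, 111, 109, 108, 108, 108, 108, 109, 109, 109, 109, 109, 108, 109, 108, 109, 109, 109, 109, 109, 110, 110, 110, 110, 110, 110, 110, 110, 110, 110, 110, 110]
a -0.05061403987603771 lat 0.00045106421863499725
0 [275.9 177.4]
-10 [275.9 191.4]
-20 [275.9 206.4]
-30 [275.9 222.1]
-40 [275.9 238.5]
```

jog_arm([
  [0, [0.15, 0, -0.12], 0],
  [0, [0.2, 0, -0.14], 0],
  [0, [0.2, 0, -0.14], 0],
  [0, [0.2, 0, -0.14], 0],
  [0, [0.2, 0, -0.13], 0],
  [0, [0.2, 0, -0.12], 0],
  [0, [0.2, 0, -0.12], 0],
  [0, [0.2, 0, -0.1], 0],
  [0, [0, 0, 0], 0],
])

```text
time: 29.7
eef_pos: [0.5156, 0.3543, 0.1673]
ee_rot: [3.077, 0.635, -0.002]
ft_force: [-5.1, -2.5, 4.2]
finger_gap: 0.333
gripper_force: 29.9
```

```bash
python3 - <<'E'
from h import *
f=look(save='pics/w16.png'); c=cv2.cvtColor(f,6)[180:260,228:248].mean(1).round().astype(int); print(c.tolist())
p=pose()[0]; d=p[:2]-BW; u=np.array([np.cos(p[3]),np.sin(p[3])]); print('a',d@u)
E
```

```text
tcp [0.5156 0.3543 0.1673 0.4069] scoop tray xy [0.1165 0.3321] F [-5.1 -2.5  4.2] 29.7
[197, 93, 119, 44, 2492] tool [ 72. -11.] tray mm [102. 363.]
[218, 161, 29, 15, 374] tool [ 35. -28.] tray mm [ 46. 376.]
[87, 87, 88, 89, 86, 78, 68, 62, 61, 62, 63, 64, 67, 70, 75, 87, 110, 131, 140, 141, 141, 141, 141, 141, 142, 141, 142, 142, 142, 142, 142, 143, 142, 142, 143, 143, 143, 143, 143, 143, 143, 144, 144, 144, 144, 144, 145, 145, 145, 145, 145, 145, 146, 147, 147, 148, 140, 120, 103, 88, 70, 59, 51, 46, 44, 42, 40, 40, 39, 39, 38, 38, 38, 37, 37, 36, 36, 35, 36, 35]
a -0.010256724446872057
```

jog_arm([
  [0, [-0.1, 0, -0.05], 0],
  [0, [-0.3, 0, -0.1], 0],
  [0, [-0.4, 0, -0.1], 0],
  [0, [-0.3, 0, 0], 0],
  [0, [-0.1, 0, 0], 0],
  [0, [0, 0, 0], 0],
  [0, [0, 0, 0], 0],
])

```text
time: 30.45
eef_pos: [0.4886, 0.3427, 0.1719]
ee_rot: [-3.077, -0.635, -0.0]
ft_force: [-0.9, 1.7, -2.3]
finger_gap: 0.333
gripper_force: 30.0
```

```bash
python3 - <<'E'
from h import *
f=look(save='pics/w17.png'); g=eyes.grab_frame('scene'); cv2.imwrite('pics/s17.png',g)
cv2.imwrite('pics/w17v.png',np.hstack([f[:,80:480],cv2.resize(g[140:245,390:490],(400,420),interpolation=cv2.INTER_CUBIC)]))
E
```

```text
tcp [0.4886 0.3427 0.1719 0.4068] scoop tray xy [0.0878 0.3257] F [-0.9  1.7 -2.3] 30.45
[186, 47, 151, 65, 4897] tool [ 93. -11.] tray mm [104. 364.]
[230, 143, 27, 33, 732] tool [ 41. -21.] tray mm [ 27. 362.]
[303, 155, 30, 21, 555] tool [37. 27.] tray mm [ 36. 292.]
```

View pics/w17v.png

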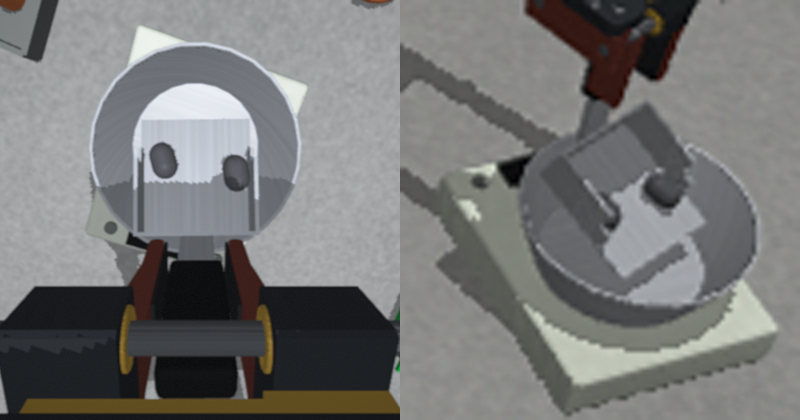

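The view shows the pan tipped about 32° inside the bowl. Slugs still stick on it at crop (163,160) and (236,172), held by friction, so I'll jerk the scoop backward to free them.

jog_arm([
  [0, [-0.7, 0, 0], 0],
  [0, [0.5, 0, 0], 0],
  [0, [0.4, 0, 0], 0],
  [0, [-0.8, 0, 0], 0],
  [0, [0.5, 0, 0], 0],
  [0, [0.3, 0, 0], 0],
  [0, [-0.7, 0, -0.2], 0],
  [0, [0.5, 0, 0.2], 0],
  [0, [0, 0, 0], 0],
])

```text
time: 31.45
eef_pos: [0.4897, 0.343, 0.1714]
ee_rot: [3.077, 0.634, 0.0]
ft_force: [-0.4, -1.1, -2.4]
finger_gap: 0.331
gripper_force: 29.9
```

```bash
cat >> h.py <<'E'
def ascii(f,v0=40,v1=240,u0=150,u1=400,thr=125,sv=6,su=3):
    h=cv2.cvtColor(f,cv2.COLOR_BGR2HSV)
    for v in range(v0,v1,sv): print(v,''.join('#' if x<75 else ('+' if x<115 else '.') for x in h[v,u0:u1:su,2]))
E
python3 - <<'E'
from h import *
f=look(save='pics/w18.png'); ascii(f); p=pose()[0]; d=p[:2]-BW; u=np.array([np.cos(p[3]),np.sin(p[3])]); print('a',d@u)
E
```

```text
tcp [0.4897 0.343  0.1714 0.4064] scoop tray xy [0.089  0.3258] F [-0.4 -1.1 -2.4] 31.45
[182, 49, 159, 68, 5816] tool [ 91. -10.] tray mm [102. 361.]
40 ....................................................................................
46 ....................................................................................
52 .................................+++++++++.......+..................................
58 ............................+++.....................................................
64 ........................++..........................................................
70 ....................................................................................
76 ....................................................................................
82 .......................................+.+++++++....................................
88 ...............+........................++++++++++..................................
94 ........................................+++++..+++..................................
100 ........................................++++++++++...............
[... 1389 characters left out ...]
..............................++..++++++++............
202 .............++++++++..++...................................++..+++++++.............
208 ..............+++++++..++...................................++..++++++..............
214 ...............++++++..++...................................++...+++................
220 .................++++..++...................................++......................
226 ............++++...++..++...................................++......................
232 ............++++.......++...................................++......................
238 ...................+##+...............+.++++++++......+++...........................
a -0.03884678136629739
```

jog_arm([
  [0, [0, 0, -0.4], 0],
  [0, [0, 0, -0.8], 0],
  [0, [0, 0, -0.9], 0],
  [0, [0, 0, -0.9], 0],
  [0, [0, 0, -0.6], 0],
  [0, [-0.8, 0, 0], 0],
  [0, [-1, 0, 0], 0],
  [0, [-1, 0, 0], 0],
  [0, [-0.8, 0, 0], 0],
  [0, [0, 0, 0], 0],
])

```text
time: 32.5
eef_pos: [0.4047, 0.3068, 0.2642]
ee_rot: [-3.075, -0.635, -0.004]
ft_force: [1.2, 0.1, -1.7]
finger_gap: 0.331
gripper_force: 30.0
```

```bash
python3 - <<'E'
from h import *
f=look(save='pics/w19.png'); ascii(f,0,240,140,420)
s=sensors.state()
g=eyes.grab_frame('scene'); cv2.imwrite('pics/s19.png',g)
h=cv2.cvtColor(g,6)
for v in range(172,225,2): print(v,''.join('#' if x<70 else ('+' if x<95 else '.') for x in h[v,415:485]))
E
```

```text
tcp [0.4047 0.3068 0.2642 0.4074] scoop tray xy [-0.0012  0.3058] F [ 1.2  0.1 -1.7] 32.5
[196, 0, 48, 50, 1547] tool [122. -36.] tray mm [ 65. 408.]
[270, 0, 24, 10, 211] tool [131.   3.] tray mm [ 97. 339.]
[308, 0, 45, 40, 1168] tool [125.  34.] tray mm [ 98. 282.]
[259, 34, 23, 19, 385] tool [110.  -3.] tray mm [ 57. 343.]
[283, 47, 21, 22, 365] tool [103.  10.] tray mm [ 48. 316.]
[189, 160, 24, 16, 361] tool [ 36. -49.] tray mm [-99. 397.]
0 .........................+++++++++++........#++++++#...++.....................................
6 .....................++++..+.+++.+...........######.......+...................................
12 ...............................+.............................+................................
18 ..............................................................................................
24 ...................+.........+................................................................
30 ..............................................................................................
36 .........................................++++++..............
[... 4615 characters left out ...]
.............++++........
208 ..........+####+....................................+.+.++++..........
210 +..........+#####++.................................++++++............
212 +.+..........########+..................+#+++++....++++...............
214 +++............###+#++++++++..........###++++##.......................
216 +++++............+###+++++++++++++++..........+++.....................
218 ++++++...............###+++++++++++++++++++++#+.......................
220 .+++++++..................++##++++++++++++............................
222 ..+++++++.............................................................
224 ....++++++............................................................
```

Numerically, three dark blobs show in the bowl at wrist (282,3), (270,43) and (294,58), and the pan is empty. I'll check their positions, then plan the return to the mat.

```bash
python3 - <<'E'
from h import *
s=sensors.state()
for u,v in((282,3),(270,43),(294,58)): X=wray(u,v,.051,s); print(X.round(4),np.linalg.norm(X[:2]-BW).round(3))
f=eyes.grab_frame('top'); h=cv2.cvtColor(f,cv2.COLOR_BGR2HSV); d=cv2.inRange(h,(0,0,0),(180,110,110)); g=cv2.inRange(h,(45,120,50),(80,255,255))
cs,_=cv2.findContours(g,0,1);c=max(cs,key=cv2.contourArea);m=np.zeros_like(g);cv2.drawContours(m,[cv2.convexHull(c)],-1,255,-1)
n,_,st,ce=cv2.connectedComponentsWithStats(d&m)
for i in range(1,n):
    if st[i,4]>15: print('tray',st[i,4],(tray_of(ray('top',*ce[i],.014))*1000).round(0))
plan([(.43,.1,.25,.3),(.4556,-.3002,.19,.15),(.4556,-.3002,.13,.15,.012)],grip=0,v=.022)
E
```

```text
[0.5659 0.3698 0.051 ] 0.043
[0.5283 0.3665 0.051 ] 0.009
[0.5252 0.3386 0.051 ] 0.019
tray 57 [ 78. -46.]
tray 59 [ 49. -52.]
tray 58 [  6. -50.]
[[0,[-0.2,0.8,0.1],0.1],[0,[-0.3,0.8,0.0],0.1],[0,[-0.2,0.8,0.1],0.1],[0,[-0.2,0.8,0.0],0.1],[0,[-0.2,0.8,0.1],0.1],[0,[-0.2,0.8,0.0],0.1],[0,[-0.2,0.8,0.1],0.1],[0,[-0.2,0.9,0.0],0.2],[0,[-0.2,0.8,0.1],0.1],[0,[-0.14,0.79,0.0],0.07],[0,[-0.2,0.8,0.1],0.1],[0,[-0.2,0.8,0.2],0.1],[0,[-0.2,0.9,0.1],0.0],[0,[-0.1,0.8,0.1],0.1],[0,[-0.2,0.8,0.1],0.1],[0,[-0.2,0.8,0.2],0.1],[0,[-0.1,0.9,0.1],0.1],[0,[-0.2,0.8,0.1],0.0],[0,[-0.1,0.8,0.1],0.1],[0,[-0.2,0.9,0.2],0.1]]
[[0,[-0.1,0.8,0.1],0.1],[0,[-0.1,0.8,0.1],0.0],[0,[-0.2,0.9,0.1],0.1],[0,[-0.1,0.8,0.2],0.1],[0,[-0.1,0.9,0.1],0.1],[0,[-0.1,0.8,0.1],0.1],[0,[-0.1,0.8,0.1],0.0],[0,[0.0,0.9,0.2],0.1],[0,[-0.13,0.81,0.1],0.1],[0,[0.0,0.0,0.4],0.0],[0,[0.0,0.0,0.4],0.0],[0,[0.0,0.0,0.4],0.0],[0,[0.0,0.0,0.4],0.0],[0,[0.0,0.0,0.4],0.0],[0,[0.0,0.0,0.4],0.0]]
35 end [ 0.4556 -0.3002  0.1301  0.1498]
```

Three slugs are in the bowl (within 43 mm of its centre) and three are in the tray. Now back to the mat.

jog_arm([
  [0, [-0.2, 0.8, 0.1], 0.1],
  [0, [-0.3, 0.8, 0], 0.1],
  [0, [-0.2, 0.8, 0.1], 0.1],
  [0, [-0.2, 0.8, 0], 0.1],
  [0, [-0.2, 0.8, 0.1], 0.1],
  [0, [-0.2, 0.8, 0], 0.1],
  [0, [-0.2, 0.8, 0.1], 0.1],
  [0, [-0.2, 0.9, 0], 0.2],
  [0, [-0.2, 0.8, 0.1], 0.1],
  [0, [-0.14, 0.79, 0], 0.07],
  [0, [-0.2, 0.8, 0.1], 0.1],
  [0, [-0.2, 0.8, 0.2], 0.1],
  [0, [-0.2, 0.9, 0.1], 0],
  [0, [-0.1, 0.8, 0.1], 0.1],
  [0, [-0.2, 0.8, 0.1], 0.1],
  [0, [-0.2, 0.8, 0.2], 0.1],
  [0, [-0.1, 0.9, 0.1], 0.1],
  [0, [-0.2, 0.8, 0.1], 0],
  [0, [-0.1, 0.8, 0.1], 0.1],
  [0, [-0.2, 0.9, 0.2], 0.1],
])

```text
time: 34.65
eef_pos: [0.4433, -0.1129, 0.217]
ee_rot: [-3.123, -0.344, -0.0]
ft_force: [-0.4, 0.8, -2.3]
finger_gap: 0.331
gripper_force: 30.0
```

jog_arm([
  [0, [-0.1, 0.8, 0.1], 0.1],
  [0, [-0.1, 0.8, 0.1], 0],
  [0, [-0.2, 0.9, 0.1], 0.1],
  [0, [-0.1, 0.8, 0.2], 0.1],
  [0, [-0.1, 0.9, 0.1], 0.1],
  [0, [-0.1, 0.8, 0.1], 0.1],
  [0, [-0.1, 0.8, 0.1], 0],
  [0, [0, 0.9, 0.2], 0.1],
  [0, [-0.13, 0.81, 0.1], 0.1],
  [0, [0, 0, 0.4], 0],
  [0, [0, 0, 0.4], 0],
  [0, [0, 0, 0.4], 0],
  [0, [0, 0, 0.4], 0],
  [0, [0, 0, 0.4], 0],
  [0, [0, 0, 0.2], 0],
  [0, [0, 0, 0], 0],
])

```text
time: 36.25
eef_pos: [0.4547, -0.2999, 0.1333]
ee_rot: [-3.132, -0.236, 0.002]
ft_force: [-0.2, -0.4, -2.4]
finger_gap: 0.331
gripper_force: 30.0
```

jog_arm([
  [0, [0, 0, 0.1], 0],
  [0, [0, 0, 0.1], 0],
  [0, [0, 0, 0.1], 0],
  [0, [0, 0, 0.1], 0],
  [0, [0, 0, 0], 0],
])

```text
time: 36.75
eef_pos: [0.4549, -0.3004, 0.124]
ee_rot: [-3.132, -0.235, 0.001]
ft_force: [0.1, -0.3, -1.2]
finger_gap: 0.331
gripper_force: 30.0
```

jog_arm([
  [0, [0, 0, 0.12], 0],
  [0, [-0.25, 0, 0.12], 0],
  [0, [-0.25, 0, 0.12], 0],
  [0, [-0.25, 0, 0.16], 0],
  [0, [-0.25, 0, 0.16], 0],
  [0, [-0.25, 0, 0.2], 0],
  [0, [-0.25, 0, 0.2], 0],
  [0, [-0.22, 0, 0.24], 0],
  [0, [-0.22, 0, 0.24], 0],
  [0, [0, 0, 0], 0],
])

```text
time: 37.75
eef_pos: [0.406, -0.3077, 0.0842]
ee_rot: [-3.132, -0.234, 0.002]
ft_force: [-0.9, -1.2, 0.2]
finger_gap: 0.318
gripper_force: 30.0
```

```bash
python3 - <<'E'
from h import *
f=look(save='pics/w20.png'); 
for r in((225,245),(302,322)): print(cv2.cvtColor(f,6)[150:240:2,r[0]:r[1]].mean(1).round().astype(int).tolist())
for v in range(0,60,4): print(v,''.join('#' if x<75 else('+' if x<150 else '.') for x in f[v,190:370:3,1]))
for t in(0,-5,-10,-15,-20): print(t,wproj(lip_tool(np.radians(t),34.4,53.5)).round(1)[1],wproj(lip_tool(np.radians(t),119.4,83.5)).round(1)[1])
E
```

```text
tcp [ 0.406  -0.3077  0.0842  0.1491] scoop tray xy [-0.1133 -0.2983] F [-0.9 -1.2  0.2] 37.75
[174, 0, 222, 176, 25876] tool [98.  6.] tray mm [ -93. -308.]
[242, 238, 226, 205, 173, 167, 157, 157, 157, 157, 157, 157, 157, 156, 156, 156, 156, 156, 155, 155, 155, 155, 155, 154, 154, 153, 153, 153, 153, 153, 153, 153, 130, 92, 93, 102, 148, 143, 56, 28, 30, 30, 31, 30, 31]
[245, 245, 245, 246, 246, 246, 245, 245, 245, 246, 246, 246, 245, 246, 245, 245, 246, 246, 217, 155, 148, 149, 149, 148, 148, 148, 147, 147, 147, 147, 147, 142, 101, 92, 93, 121, 147, 101, 31, 31, 32, 32, 33, 32, 33]
0 ############################################################
4 ############################################################
8 ############################################################
12 ############################################################
16 ############################################################
20 ############################################################
24 ############################################################
28 ############################################################
32 ############################################################
36 ############################################################
40 ############################################################
44 ############################################################
48 ############################################################
52 ############################################################
56 ############################################################
0 177.5 28.7
-5 184.4 45.5
-10 191.5 61.8
-15 198.9 77.6
-20 206.5 93.1
```

```bash
python3 - <<'E'
from h import *
f=cv2.imread('pics/w20.png')
for v in range(60,300,8): print(v,''.join('#' if x<60 else('+' if x<125 else('-' if x<200 else '.')) for x in f[v,150:400:3,1]))
E
```

```text
60 ---------+######################################################################----
68 ---------+#####################################################################+----
76 ----------#####################################################################-----
84 ----------#####################################################################-----
92 ----------############++++++-----------------.................################+-----
100 ----------############........................................################------
108 ----------+###########........................................################------
116 ----------+###########........................................###############+------
124 ----------+###########........................................###############+------
132 ----------+##########.--....................................--.##############-------
140 -----------##########..-....................................+..+#############-------
148 -----------########+.-++....................................++-.+###########+-------
156 -----------########+.-++....-.---
[... 864 characters left out ...]
+++++########################+++++++++++++########################+++--------
244 +++++++++++++#######################+++++++++++++########################+++--------
252 +++++++++++++#######################+++++++++++++########################+++--------
260 +++++++++++++###########################################################++++--------
268 -------------###########################################################------------
276 ----------------------#########################################+++#####+------------
284 --------------------+###########################################+-------------------
292 ####################################################################################
```

jog_arm([
  [0.38, [0, 0, 0], 0],
  [0.5, [0, 0, 0], 0],
  [0.6, [0, 0, 0], 0],
  [0.8, [0, 0, 0], 0],
  [1, [0, 0, 0], 0],
  [1, [0, 0, 0], 0],
  [1, [0, 0, 0], 0],
  [1, [0, 0, 0], 0],
  [1, [0, 0, 0], 0],
  [1, [0, 0, 0], 0],
])

```text
time: 38.8
eef_pos: [0.407, -0.3077, 0.0854]
ee_rot: [-3.133, -0.235, 0.0]
ft_force: [-0.3, -0.0, -0.3]
finger_gap: 1.004
gripper_force: 0.0
```

jog_arm([
  [1, [0, 0, -0.3], 0],
  [1, [0, 0, -0.8], 0],
  [1, [0, 0, -1], 0],
  [1, [0, 0, -1], 0],
  [1, [0, 0, -1], 0],
  [1, [0, 0, -1], 0],
  [1, [0, 0, 0], 0],
])

```text
time: 39.5
eef_pos: [0.4081, -0.3086, 0.2178]
ee_rot: [3.127, 0.235, 0.008]
ft_force: [0.4, -0.3, -0.2]
finger_gap: 1.001
gripper_force: 0.0
```

```bash
python3 - <<'E'
from h import *
s=sensors.state(); f=eyes.grab_frame('wrist'); cv2.imwrite('pics/w21.png',f); print(pose(s)[0],s['finger_gap'])
for v in range(0,260,6): print(v,''.join('#' if x<60 else('+' if x<125 else('-' if x<200 else '.')) for x in f[v,150:420:3,1]))
E
```

```text
[ 0.40813331 -0.30864331  0.21779812  0.14975799] 1.001166093306017
0 ------------------------------------------------------------------------------------------
6 ------------------------------------------------------------------------------------------
12 ------------------------------------------------------------------------------------------
18 ------------------------------------------------------------------------------------------
24 ------------------------------------------------------------------------------------------
30 ------------------------------------------------------------------------------------------
36 --------------------+###################+++++++++++++-------------------------------------
42 --------------------+#############################################------------------------
48 --------------------+#############################################------------------------
54 --------------------+#############################################------------------------
60 --------------------+#############################################------------------------

[... 2428 characters left out ...]
#######---------------------------+
222 ---++++++++--++++++++++++++++++++++##########################+----------------------------
228 -++++++++---------------++++++++++++###########++++++-------------------------------------
234 +++++++-------------------++++++++++###########+++++--------------------------------------
240 ++++----+###----------------++++++++###########++++----------------------###+--------+++++
246 +++---+#######----------------++++++###########++----------------------#######+----+++++++
252 -----#########------------------++++###########+-----------------------#########++++++++++
258 ---+##########------------------++++###########+-----------------------###########+++++++-
```

```bash
python3 - <<'E'
from h import *
s=sensors.state()
l=wray(234,99.5,.006,s);r=wray(311.5,99.5,.006,s);m=(l+r)/2;b=wray(274,185,.034,s)
print('lip w',np.linalg.norm(l-r),'len',np.linalg.norm((m-b)[:2]))
o=m[:2]-.0425*np.array([np.cos(.15),np.sin(.15)]); d=o-[.4529,-.3025]; c,q=np.cos(.106),np.sin(.106); print('origin',o,'in mat',c*d[0]+q*d[1],-q*d[0]+c*d[1])
g=eyes.grab_frame('scene');t=eyes.grab_frame('top')
for n,f in(('scene',g),('top',t)):
    for z,x in((.006,.0425),(.034,-.0425),(.126,-.095)): print(n,x,proj(n,[*(o+x*np.array([np.cos(.15),np.sin(.15)])),z]).round(0))
    h=cv2.cvtColor(f,6); y0,x0=(170,140) if n=='scene' else (180,310)
    for v in range(y0,y0+110,4): print(v,''.join('#' if x<50 else('+' if x<110 else('-' if x<150 else '.')) for x in h[v,x0:x0+110:2]))
E
```

```text
lip w 0.08085776718435675 len 0.08496176057588938
origin [ 0.44572205 -0.30034174] in mat -0.0069093112217853605 0.00290558561880165
scene 0.0425 [198. 245.]
scene -0.0425 [187. 214.]
scene -0.095 [177. 177.]
170 -------##---------+++++.........----+++++++++++++++++++
174 -------+#+----------++++++....---------+++++++++++++++-
178 ----------------++####---+++.---------------+++++++++--
182 ----------------+#####+----++++-----------------+++----
186 -----------------######--++++----------------+++++-----
190 -----------------+######+++-----------------+++++------
194 ------------------######++-----------------+++---------
198 ------------------+######+++++-----------++++----------
202 ----------------+++######++++++++##++++++++------------
206 ---------------+++++###+++#########+++++++-------------
210 --------------++++###+++++##########+++++++------------
214 ----------++##########++++++++++#####+++++++-----------
218 ---------+#########++++++++++++++#####++---------------
222 ----------+######+++++++++++++.++-####+----------------
226 ----------+######+++++........++++#####--------
[... 1838 characters left out ...]
###++++#+#+#######+####+--.....-++++++++
248 ------------+#####++++##############+--.......-++++++++
252 ------+++++++######+++############+--.......-++++++++++
256 ------+++++++###################++--......-+##+++++++++
260 -------+++++++##############++++--......--+#####+++++++
264 -------+++++++############++++--......--###++++--++++++
268 ------++++++++###########+#+--.......-++++-------------
272 ----+++++++++++##########++-.......-++-----------------
276 ---++++++++++---+++++++++++++....-++-------------------
280 -+++++------------+++++++++++++--+++-------------------
284 +++++-------------+++++---++++++++---------------------
288 +++-------------++++++------++++-----------------------
```

The scoop stands flat in the middle of the mat: lip 81 mm wide, length 85 mm, and the lip and handle sit where a level scoop would put them. The arm is clear, so I'll check the bowl and tray counts once more and hand in.

```bash
python3 - <<'E'
from h import *
from station import hand_in
f=eyes.grab_frame('top'); h=cv2.cvtColor(f,cv2.COLOR_BGR2HSV); d=cv2.inRange(h,(0,0,0),(180,110,70))
n,_,st,ce=cv2.connectedComponentsWithStats(d[140:255,55:290])
for i in range(1,n):
    if st[i,4]>15: print(st[i,4],(ce[i]+[55,140]).round(0),ray('top',*(ce[i]+[55,140]),.05).round(3))
print(sensors.state()['time'],hand_in())
E
```

```text
26 [246. 167.] [ 0.612 -0.012  0.05 ]
16 [251. 178.] [ 0.583 -0.023  0.05 ]
19 [ 92. 184.] [0.567 0.369 0.05 ]
19 [253. 194.] [ 0.545 -0.029  0.05 ]
193 [ 98. 239.] [0.431 0.348 0.05 ]
the job is handed in; nothing more can be done
39.7 None
```

I handed the job in at 39.7 s. By my camera measurements, three slugs are in the weighing bowl, the other three are in the tray, and the scoop stands flat in the middle of the mat. The final check before handing in picked out only one of the three bowl slugs clearly; the count of three comes from the wrist view just after tipping. The hand-in gave no verdict, and I made no separate check that the spool, housing and screwdriver are still in place, though nothing was moved near them.

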